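Change the batch in the relay module tester

TASK

Change the batch in the relay module tester: raise the retaining lever fully upright, move every tested module standing in the carriage to the grey tray, and stand every untested module from the table in a bay of its own in the carriage. With the lever still up, push the carriage fully home against the head - along its centre line, as it jams when pushed off-centre - and then lower the lever all the way to lock it in. Modules must end upright, and the other things on the table are to be left alone.

Things in the scene. Friction and masses are not known exactly. Their poses are not given: they have to be found in the camera images.
- tester: fixed tester: dark steel base 470 x 150 x 12 mm, two guide rails (inner faces 102 mm apart, outer 122, tops 28 mm above the table). Origin on the table, on the slide's centre line, below the lever arm; +x along the centre line to the head, y across, z up. Base spans x -225 to +245 mm; lever post at y +118 mm, 72 mm high; the grey head (130 mm high) has its stop face at x 177
- carriage: aluminium carriage, 66 mm wide, 0.5 to 0.8 kg, loose between the rails, axes as the tester's. Origin mid-underside, 12 mm above the table; home against the head at tester x = 100 mm, starts at -115 to -90. Slippery push plate 100 mm wide at own x -90 mm, end plate 40 mm wide at +77, tops 58 mm above the origin. Pushed within 10 mm of its centre line it slides (1 to 3 N); some 30 mm off-centre it twists and jams
- bay_0 (a point): centre of the floor of the rearmost of the carriage's four bays, carriage x -54.5 mm, 18 mm above its origin. Each bay is 32 to 33 mm (x) by 54 mm (y), between dividers 12 mm high and side lips 6 mm high above the floor; a module stands in it with its 46 mm side across the slide (along y)
- bay_1 (a point): centre of the floor of the second bay, carriage x -18 mm
- bay_2 (a point): centre of the floor of the third bay, carriage x +18 mm
- bay_3 (a point): centre of the floor of the front bay, carriage x +54.5 mm
- push_pad (a point): centre of the rear face of the black pad (12 mm wide, 16 mm high, 8 mm proud of the push plate) on the carriage's centre line at carriage x -98 mm, 38 mm above the table: push here, along the tester's +x. A twisted, jammed carriage is squared up by pushing the lagging end of its push plate forward in small steps
- lever (a joint): angle of the retaining lever in rad: 0 = lowered, level across the slide; 1.65 = upper stop, just past upright. It stays where it is left (about 1 N at the ball). Lowered, it bars the carriage's way in; with the carriage fully home it drops behind the push plate and locks it in
- lever_ball (a point): centre of the black ball (24 mm diameter) at the lever's free end; the arm is a 10 mm square bar in the plane tester x = 0, turning about an axis along tester x at y +110, z 58 mm. Ball at tester y = 110 - 180 cos(angle), z = 58 + 180 sin(angle) mm. It can be pinched from above, fingers closing along tester x, and led round in an arc
- tray: loose grey open tray, 200 (own x) x 150 (own y) mm outside, walls 4 mm thick and 26 mm high, floor 4 mm thick, about 0.7 kg; origin at the middle of its underside. For the tested modules.
- tested0_c (a point): white plastic relay module, an upright block 26 (own x) x 46 (own y) x 32 mm high, about 90 g, a half turn looks the same; the point is its centre, 16 mm above its underside. A tested module: it stands in a bay of the carriage at the start. May be absent.
- tested1_c (a point): white plastic relay module, an upright block 26 (own x) x 46 (own y) x 32 mm high, about 90 g, a half turn looks the same; the point is its centre, 16 mm above its underside. A tested module: it stands in a bay of the carriage at the start. May be absent.
- tested2_c (a point): white plastic relay module, an upright block 26 (own x) x 46 (own y) x 32 mm high, about 90 g, a half turn looks the same; the point is its centre, 16 mm above its underside. A tested module: it stands in a bay of the carriage at the start. May be absent.
- new0_c (a point): white plastic relay module, an upright block 26 (own x) x 46 (own y) x 32 mm high, about 90 g, a half turn looks the same; the point is its centre, 16 mm above its underside. An untested module: it stands on the table to the robot's right at the start. May be absent.
- new1_c (a point): white plastic relay module, an upright block 26 (own x) x 46 (own y) x 32 mm high, about 90 g, a half turn looks the same; the point is its centre, 16 mm above its underside. An untested module: it stands on the table to the robot's right at the start. May be absent.
- new2_c (a point): white plastic relay module, an upright block 26 (own x) x 46 (own y) x 32 mm high, about 90 g, a half turn looks the same; the point is its centre, 16 mm above its underside. An untested module: it stands on the table to the robot's right at the start. May be absent.
- contactor: black contactor, 75 x 45 x 85 mm, bystander; origin at its underside
- screwdriver: screwdriver, 170 mm, bystander; origin at its underside (middle of the lying tool)
- multimeter: yellow multimeter lying flat, 140 x 70 x 32 mm, bystander; origin at its underside
- estop_box: yellow box with a red mushroom button, 70 x 70 x 84 mm, bystander; origin at its underside
- screw_pot: clear pot, 70 mm wide, 50 mm high, bystander; origin at its underside
- terminal_strip: green terminal strip, 100 x 30 x 32 mm, bystander; origin at its underside
There are look-alikes about, which are no part of the job. Leave any yellow look-alike of the part that bears new1_c alone.

How it is judged:
By the outcome, as a careful person would: the job done as asked, in the order asked, and still so for the second after the job is handed in, with the robot touching nothing.
Of tested0, tested1, tested2 only 1 to 2 are there at a start; the rules pass over those that are not, and their reading is None.
Of new0, new1, new2 only 2 to 3 are there at a start; the rules pass over those that are not, and their reading is None.
At some moment in a run one of new0, new1, new2, tray may be knocked a few centimetres aside while the robot is not near it.
Once in a run the grip may slacken for a moment while it holds something.
It also fails if it takes over 210 s, if anything falls off the work surface, if the arm or the gripper's body presses on something with over 40 N, if the wrist force passes 120 N, or if a joint passes its speed limit or range.

ROBOT

A 6-joint arm with a two-finger parallel gripper is mounted at the origin on the work surface. World frame = base frame: x ahead of the robot, y to its left, z up, the work surface at z = 0. Lengths are in m, angles in degrees, forces in N, time in s.
With the tool pointing down it reaches from about 0.35 to 0.775 m from the base axis. Payload 7.3 kg.
Tool frame: the origin (TCP) lies at the centre of the arm's flange, where the gripper is bolted on; the fingertips stand 178 mm ahead of it and the grasp point (between the pads) lies 159 mm ahead of it; z points along the fingers, y is the line along which they close (so a half turn about z gives the same grasp; the last joint's range is limited). The gripper opens to 92 mm and grips with 3 to 60 N. Pads are 19 mm wide; open, the fingers measure 130 mm over their backs; the gripper's body (75 mm by 190 mm) begins 47 mm behind the grasp point.
Start: joints at [-76.948, 19.595, 87.324, -0, 73.075, -8.365], TCP at [0.192, -0.489, 0.405] pointing down, gripper open.
Joint ranges: [-145.02, 145.02], [-44.19, 115.74], [2.07, 154.8], [-57.11, 237.11], [16.16, 152.29], [-177.93, 177.93]. Speed limits (degrees/s): [147.25, 147.25, 180, 180, 180, 180].

INTERFACE

Orientations are given as [roll, pitch, yaw] about the fixed x, y, z axes, in that order (R = Rz(yaw) Ry(pitch) Rx(roll)).
In Python, from bench import * gives the robot as it stands.
- The arm moves only by the tool play_rows, never from a script. Its argument "plan" is a list of rows, each a list of 2 entries, a list of its own where there are three numbers: the shift along the tool's x, y, z as a fraction of full scale, then the turn, a rotation vector about the tool's x, y, z as a fraction of full scale. A call has 1 to 5 rows; each row is the pose to reach, as a shift and turn from the pose commanded when the call began, along the tool's axes at that moment; what a row does not reach only later rows make up. Full scale, the value 1, is 0.2 m for a shift and 90 degrees for a turn. A row lasts 1/8 s, in which the tool goes at most 62.5 mm and 10.7 degrees, less where a joint would pass 70% of its speed; a pose out of reach is approached as far as the arm can. A call with a number of a shift or a turn outside -1 to 1 is refused whole. A call with a gripper value outside its range is refused whole. "hand" is the closure, from -1 (fully open) to 1 (shut), set as the call begins (left out, the last holds). The fingers move at their own pace and stop on an object; the grip force is fixed at half the most. Time passes only in rows, so rows that repeat a pose let the fingers close. It gives the time, the measured TCP pose, the force, the opening and the grip force at its end, in the units of the state.
- get_state(): the state, without advancing time (a new reading comes with each control period).
- camera(name): name is "scene" or "top" or "wrist"; returns a dict with "frame" (420x560x3 uint8, red, green, blue), "fx", "fy", "cx", "cy" (pixels), "R" (3x3) and "t" (3): a world point X has camera coordinates R X + t; the wrist camera has in their place "hand_eye" (4x4, takes a point from camera to tool coordinates, whose origin is the TCP and whose axes are the flange's). Camera axes: x right, y down, z forward; pixel columns grow to the right and rows downward; lengths in m; the calibration is good to about 2 mm. A picture is of the moment at which its call begins: read the wrist's pose just before it. There is no depth.
- finish_job(): hands the job in; it is judged then, once.
Trained networks look in the newest picture that a camera, given by its name, has taken for a name from the list of things; names that differ only in an ending like _2 or _b are one class to them, and where a whole thing is asked for, a point or a joint stands for the part that bears it (a point fixed in the world has none). Each returns a list of dicts, best first, with "confidence" (0 to 1); they miss things now and then, are a little off and sometimes report something else, mostly with a low value. They report only what shows in the picture. A call takes as long as a camera call. They do not tell look-alikes from the thing itself.
- search_frame(thing, camera): "bbox" ([centre column, centre row, width, height] in pixels, round what is visible of it).
- spot_point(thing, camera): "pixel" ([row, column] in pixels: a listed point, or the origin of a listed thing).
The state is a dict: "time_s": time; "joints": joint angles; "qvel": joint speeds; "tau": joint torques, N m; "ee_pos": TCP position; "orientation": TCP orientation; "wrist_force": force on the tool from outside, world axes, zero at the start; "torque": the same for the moment, N m; "grip_width": opening from 0.0 (shut) to 1.0 (fully open); "gripper_force": force on a finger pad.
Only numpy, scipy, OpenCV 4.12 (cv2) and the standard library are available. Lean on these libraries where they do the work, as an engineer would, in place of code of your own. Each camera call takes 0.05 s, during which the arm holds its last target. There are 200 camera calls.

## Working session

There is one attempt and no reset: what is moved stays moved. The work goes in short steps, Python scripts to look and compute and a tool call to move; the robot and the scene stay as the last step left them, time stands still between calls to the robot, and variables do not carry over. Pictures are saved under pics/ and viewed, at most 14 in all, crops included, and the job is handed in when it is done.

Besides the shell and the picture viewer there is one more tool, called by a JSON object that holds its "fn" and its "kwargs". play_rows: Moves the arm, as the interface text tells. Shift numbers are shares of 0.2 m and turn numbers shares of 90 degrees, none past 1 either way. Its arguments: {"type":"object","properties":{"plan":{"type":"array","items":{"type":"array"}},"hand":{"type":"number"}},"required":["plan"]}

```bash
ls; mkdir -p pics; python3 - <<'E'
from bench import *
import cv2
s=get_state();print(s)
for n in("scene","top"):
    c=camera(n);cv2.imwrite(f"pics/{n}0.png",c["frame"][:,:,::-1]);print(n,c["fx"],c["fy"],c["cx"],c["cy"],c["R"],c["t"])
c=camera("wrist");print(c["hand_eye"],c["fx"])
for t in("tester","carriage","push_pad","lever_ball","tray","tested0_c","new0_c","new1_c","bay_0","bay_1","bay_2","bay_3"):
    for n in("top","scene"):print(t,n,[([round(float(v)) for v in d["pixel"]],round(d["confidence"],2)) for d in spot_point(t,n)])
E
```

```text
pics
{'time_s': 0.0, 'joints': array([-7.69484000e+01,  1.96375114e+01,  8.73777212e+01, -3.21296225e-03,
        7.30757008e+01, -8.36329205e+00]), 'qvel': array([-0.03549136, -0.02075327,  0.04515207, -0.03655604,  0.01593211,
        0.0031697 ]), 'tau': array([-1.09617954e-04, -4.31239200e+01, -2.44225895e+01,  7.18197436e-02,
        5.60576341e-02, -1.19292654e-04]), 'ee_pos': array([ 0.19168547, -0.48860618,  0.40403202]), 'orientation': array([-1.79909587e+02, -1.01865453e-02,  2.14158218e+01]), 'wrist_force': array([-0.64775183, -0.44341999, -0.34078362]), 'torque': array([0.00107602, 0.00656973, 0.03106867]), 'gripper_force': 0.0, 'grip_width': 1.001887382298959}
scene 505.302791900734 505.302791900734 284.85228620371834 207.64936535141368 [[-0.2820084   0.95933166  0.01241063]
 [ 0.53316726  0.16745973 -0.82927071]
 [-0.79762393 -0.22724436 -0.55870928]] [ 0.14146715 -0.21949951  1.81769913]
top 538.8624558172986 538.8624558172986 285.1990662418205 213.54347050869367 [[ 0.06607696 -0.99781374  0.00125353]
 [-0.97703808 -0.06495609 -0.20292191]
 [ 0.20255969  0.01218372 -0.
[... 1052 characters left out ...]
([233, 300], 0.89), ([208, 304], 0.84), ([194, 302], 0.7)]
bay_0 scene [([234, 262], 0.97), ([211, 276], 0.79), ([218, 269], 0.68), ([226, 269], 0.63)]
bay_1 top [([219, 300], 0.97), ([233, 300], 0.89), ([208, 304], 0.84), ([194, 302], 0.7)]
bay_1 scene [([234, 262], 0.97), ([211, 276], 0.79), ([218, 269], 0.68), ([226, 269], 0.63)]
bay_2 top [([219, 300], 0.97), ([233, 300], 0.89), ([208, 304], 0.84), ([194, 302], 0.7)]
bay_2 scene [([234, 262], 0.97), ([211, 276], 0.79), ([218, 269], 0.68), ([226, 269], 0.63)]
bay_3 top [([219, 300], 0.97), ([233, 300], 0.89), ([208, 304], 0.84), ([194, 302], 0.7)]
bay_3 scene [([234, 262], 0.97), ([211, 276], 0.79), ([218, 269], 0.68), ([226, 269], 0.63)]
```

```bash
python3 - <<'E'
import cv2
a=cv2.imread("pics/top0.png");cv2.imwrite("pics/topc.png",cv2.resize(a[100:340,60:520],(800,417),interpolation=cv2.INTER_CUBIC))
a=cv2.imread("pics/scene0.png");cv2.imwrite("pics/scenec.png",cv2.resize(a[100:370,90:470],(800,568),interpolation=cv2.INTER_CUBIC))
E
```

```text
(no output)
```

View pics/topc.png

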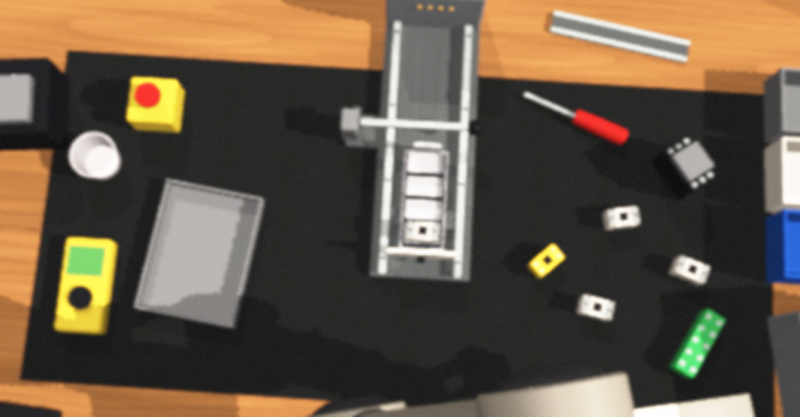

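View pics/scenec.png

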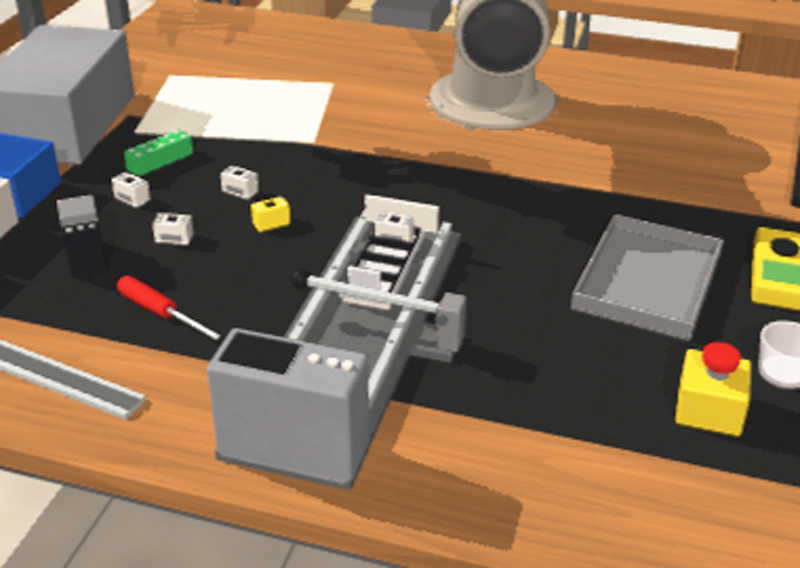

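Scene: one tested module stands in the rear bay (top crop 422,231). The three white untested modules are at (622,217), (690,268) and (597,306), and the yellow look-alike is at (546,260). The lever is down.

```bash
cat > h.py <<'E'
from bench import *
import numpy as np, cv2
from scipy.spatial.transform import Rotation as Rt
def pose():
    s=get_state();return np.array(s["ee_pos"]),Rt.from_euler("xyz",s["orientation"],degrees=True).as_matrix()
def shot(n,save=None):
    p,R=pose();c=camera(n)
    if n=="wrist":
        H=c["hand_eye"];c["Rw"]=R@H[:3,:3];c["o"]=p+R@H[:3,3]
    else: c["Rw"]=c["R"].T;c["o"]=-c["R"].T@c["t"]
    if save:cv2.imwrite(f"pics/{save}.png",c["frame"][:,:,::-1])
    return c
def ray(c,col,row): return c["Rw"]@np.array([(col-c["cx"])/c["fx"],(row-c["cy"])/c["fy"],1.])
def at(c,col,row,z):
    d=ray(c,col,row);return c["o"]+d*(z-c["o"][2])/d[2]
def px(c,X):
    v=c["Rw"].T@(np.asarray(X)-c["o"]);return np.array([c["fx"]*v[0]/v[2]+c["cx"],c["fy"]*v[1]/v[2]+c["cy"]])
def tri(a,pa,b,pb):
    A=[];B=[]
    for c,p in((a,pa),(b,pb)):
        d=ray(c,*p);d/=np.linalg.norm(d);P=np.eye(3)-np.outer(d,d);A.append(P);B.append(P@c["o"])
    return np.linalg.lstsq(np.vstack(A),np.hstack(B),rcond=None)[0]
def go(xyz,yaw,grasp=True):
    """fractions to bring the grasp point (or TCP) to xyz with tool down, tool x at yaw deg"""
    p,R=pose();t=np.array(xyz,float)+([0,0,.159] if grasp else [0,0,0])
    d=R.T@(t-p)/.2;Rd=Rt.from_euler("xyz",[180,0,yaw],degrees=True).as_matrix()
    r=Rt.from_matrix(R.T@Rd).as_rotvec()/(np.pi/2)
    print("at",p.round(4),"go",d.round(3),"turn",r.round(3),"rows",round(max(np.linalg.norm(d)*.2/.0625,np.linalg.norm(r)*90/10.7),1))
def blobs(c,z,mask,amin=60):
    n,l,st,ce=cv2.connectedComponentsWithStats(mask.astype(np.uint8))
    for i in range(1,n):
        if st[i,4]>=amin:
            ys,xs=np.where(l==i);w=np.array([at(c,x,y,z)[:2] for x,y in zip(xs,ys)]).astype(np.float32)
            r=cv2.minAreaRect(w*1000);print("px",ce[i].round(),"n",st[i,4],"rect mm",np.round(r[0]),np.round(r[1]),round(r[2]))
E
python3 - <<'E'
from h import *
t=shot("top");s=shot("scene")
def P(n,a,z):print(n,at(t,a[1],a[0],z).round(3))
P("tester",(174,302),0);P("ball",(175,334),.058);P("pad",(250,299),.038)
print("ball tri",tri(t,(334,175),s,(230,232)).round(3),"pad tri",tri(t,(299,250),s,(282,203)).round(3))
for a in((219,300),(208,304),(194,302)):P("bay",a,.03)
P("tested",(233,302),.046);P("tray",(247,175),0)
for n in("new0_c",):
  for c,k in((t,"top"),):pass
hsv=cv2.cvtColor(t["frame"],cv2.COLOR_RGB2HSV)
m=(hsv[...,2]>150)&(hsv[...,1]<50);m[:,:380]=0;m[:200]=0;m[300:]=0;m[:,480:]=0
blobs(t,.03,m)
g=(hsv[...,2]>80)&(hsv[...,1]<60);g[:,:130]=0;g[:,215:]=0;g[:190]=0;g[300:]=0
blobs(t,.02,g,500)
# edges of the rails: bright long lines
m=(hsv[...,2]>150);m[:,:270]=0;m[:,340:]=0;m[:105]=0;m[265:]=0
L=cv2.HoughLinesP(m.astype(np.uint8)*255,1,np.pi/720,40,minLineLength=60,maxLineGap=8)
for l in L[:,0]:
  a=at(t,l[0],l[1],.028);b=at(t,l[2],l[3],.028);d=b-a
  if d[0]<0:d=-d
  print(a[:2].round(3),b[:2].round(3),np.degrees(np.arctan2(d[1],d[0])).round(2))
E
```

```text
tester [ 0.666 -0.013  0.   ]
ball [ 0.652 -0.096  0.058]
pad [ 0.452 -0.017  0.038]
ball tri [ 0.653 -0.099  0.06 ] pad tri [ 0.452 -0.02   0.038]
bay [ 0.535 -0.015  0.03 ]
bay [ 0.565 -0.023  0.03 ]
bay [ 0.603 -0.016  0.03 ]
tested [ 0.495 -0.022  0.046]
tray [0.443 0.311 0.   ]
px [418. 225.] n 198 rect mm [ 541. -323.] [31. 49.] 10
px [457. 255.] n 201 rect mm [ 468. -427.] [49. 30.] 71
px [403. 276.] n 203 rect mm [ 402. -287.] [48. 30.] 80
px [174. 245.] n 4610 rect mm [446. 308.] [158. 204.] 82
[0.431 0.031] [0.831 0.039] 1.15
[ 0.434 -0.083] [ 0.83  -0.071] 1.76
[ 0.434 -0.086] [ 0.833 -0.076] 1.36
[0.624 0.004] [ 0.461 -0.061] 21.77
[0.431 0.036] [0.828 0.041] 0.78
[0.432 0.028] [0.832 0.033] 0.74
[0.673 0.01 ] [ 0.508 -0.056] 21.67
[ 0.434 -0.078] [ 0.676 -0.071] 1.73
[ 0.624 -0.001] [ 0.461 -0.064] 20.91
[ 0.508 -0.087] [ 0.831 -0.082] 0.94
[0.618 0.004] [ 0.46  -0.051] 18.95
[0.516 0.026] [0.829 0.03 ] 0.8
[ 0.632 -0.001] [ 0.434 -0.081] 21.88
[0.462 0.007] [ 0.627 -0.047] -17.93
[0.462 0.009] [ 0.63  -0.046] -18.39
[0.668 0.012] [ 0.498 -0.056] 21.95
```

```bash
python3 -c "
from h import *
go([.58,-.03,.25],91)"
```

```text
at [ 0.1917 -0.4887  0.4047] go [ 2.645 -1.426 -0.022] turn [ 0.     0.    -0.773] rows 9.6
```

{"fn": "play_rows", "kwargs": {"plan": [[[1, -0.54, 0], [0, 0, 0]], [[1, -0.54, 0], [0, 0, 0]], [[1, -0.54, 0], [0, 0, 0]], [[1, -0.54, 0], [0, 0, 0]]], "hand": -1}}

```text
time_s: 1.95
ee_pos: [0.3397, -0.313, 0.405]
orientation: [180.0, -0.0, 21.5]
wrist_force: [0.3, 0.1, 0.3]
grip_width: 0.997
gripper_force: 0.0
```

{"fn": "play_rows", "kwargs": {"plan": [[[1, -0.54, 0], [0, 0, 0]], [[1, -0.54, 0], [0, 0, 0]], [[1, -0.54, 0], [0, 0, 0]], [[1, -0.54, 0], [0, 0, 0]]]}}

```text
time_s: 2.45
ee_pos: [0.4865, -0.1393, 0.4048]
orientation: [180.0, -0.0, 21.5]
wrist_force: [0.9, -1.0, 0.0]
grip_width: 1.003
gripper_force: 0.0
```

{"fn": "play_rows", "kwargs": {"plan": [[[0.64, -0.35, 0], [0, 0, -0.1]], [[0.64, -0.35, 0], [0, 0, -0.2]], [[0.64, -0.35, 0], [0, 0, -0.3]], [[0.64, -0.35, 0], [0, 0, -0.4]], [[0.64, -0.35, 0], [0, 0, -0.5]]]}}

```text
time_s: 3.08
ee_pos: [0.5791, -0.0291, 0.4044]
orientation: [-180.0, 0.0, 66.8]
wrist_force: [-0.5, -0.1, -0.2]
grip_width: 1.0
gripper_force: 0.0
```

{"fn": "play_rows", "kwargs": {"plan": [[[0, 0, 0], [0, 0, -0.1]], [[0, 0, 0], [0, 0, -0.2]], [[0, 0, 0], [0, 0, -0.273]], [[0, 0, 0], [0, 0, -0.273]]]}}

```text
time_s: 3.58
ee_pos: [0.5788, -0.0297, 0.4047]
orientation: [-180.0, 0.0, 90.9]
wrist_force: [0.7, -0.3, 0.6]
grip_width: 1.003
gripper_force: 0.0
```

```bash
python3 - <<'E'
from h import *
c=shot("wrist","w1")
for t in("lever_ball","tester","push_pad","bay_0","tested0_c","carriage"):print(t,[(d["pixel"],round(d["confidence"],2)) for d in spot_point(t,"wrist")])
go([.652,-.096,.15],91)
E
```

```text
lever_ball [([253.2, 359.2], 0.81)]
tester [([171.9, 351.1], 0.85)]
push_pad [([175.2, 154.2], 0.7)]
bay_0 [([173.3, 310.2], 0.98), ([175.9, 234.7], 0.96), ([169.6, 199.4], 0.84), ([171.9, 273.6], 0.65)]
tested0_c [([176.8, 196.8], 0.97)]
carriage [([170.8, 254.9], 0.96)]
at [ 0.5788 -0.0297  0.4047] go [-0.338  0.36   0.478] turn [-0.     0.    -0.001] rows 2.2
```

View pics/w1.png

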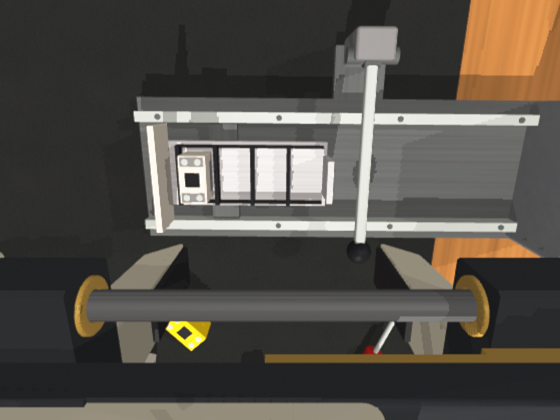

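The wrist view shows the rails at rows ~118 and ~226, the ball at (358,253), the tested module at (195,180) and the pad on the left at (154,175).

```bash
python3 - <<'E'
from h import *
im=cv2.cvtColor(cv2.imread("pics/w1.png"),cv2.COLOR_BGR2GRAY)
c=shot("wrist")
for rng in((105,130),(215,240)):
    P=[]
    for x in list(range(180,335,5))+list(range(390,500,5)):
        col=im[rng[0]:rng[1],x].astype(int);r=np.where(col>150)[0]
        if len(r):P.append(at(c,x,rng[0]+r.mean(),.028)[:2])
    P=np.array(P);k=np.polyfit(P[:,0],P[:,1],1);print("rail",np.degrees(np.arctan(k[0])).round(2),[np.polyval(k,x).round(4) for x in(.45,.65)])
def A(n,r,co,z):print(n,at(c,co,r,z).round(4))
A("ball",253.2,359.2,.058);A("tester",171.9,351.1,0);A("pad",175.2,154.2,.038)
for r,co in((169.6,199.4),(175.9,234.7),(171.9,273.6),(173.3,310.2)):A("bay",r,co,.03)
A("tested",176.8,196.8,.046);A("car",170.8,254.9,.012)
E
```

```text
rail 0.41 [np.float64(0.0334), np.float64(0.0348)]
rail 0.44 [np.float64(-0.0794), np.float64(-0.0779)]
ball [ 0.6583 -0.0966  0.058 ]
tester [ 0.6559 -0.0242  0.    ]
pad [ 0.4503 -0.0239  0.038 ]
bay [ 0.4942 -0.0189  0.03  ]
bay [ 0.5302 -0.0249  0.03  ]
bay [ 0.5702 -0.02    0.03  ]
bay [ 0.6079 -0.0209  0.03  ]
tested [ 0.495  -0.0232  0.046 ]
car [ 0.5497 -0.0225  0.012 ]
```

```bash
python3 -c "
from h import *
go([.657,-.094,.06],90.4)"
```

```text
at [ 0.5788 -0.0297  0.4047] go [-0.328  0.385  0.929] turn [0.    0.    0.006] rows 3.4
```

{"fn": "play_rows", "kwargs": {"plan": [[[-0.33, 0.385, 0.2], [0, 0, 0.006]], [[-0.33, 0.385, 0.5], [0, 0, 0.006]], [[-0.33, 0.385, 0.75], [0, 0, 0.006]], [[-0.33, 0.385, 0.93], [0, 0, 0.006]], [[-0.33, 0.385, 0.93], [0, 0, 0.006]]]}}

```text
time_s: 4.6
ee_pos: [0.6557, -0.0942, 0.2144]
orientation: [-179.5, -0.1, 90.4]
wrist_force: [-0.1, -0.0, -0.5]
grip_width: 1.003
gripper_force: 0.0
```

{"fn": "play_rows", "kwargs": {"plan": [[[0, 0, 0], [0, 0, 0]], [[0, 0, 0], [0, 0, 0]], [[0, 0, 0], [0, 0, 0]], [[0, 0, 0], [0, 0, 0]], [[0, 0, 0], [0, 0, 0]]], "hand": 1}}

```text
time_s: 5.22
ee_pos: [0.657, -0.0944, 0.2191]
orientation: [180.0, 0.0, 90.4]
wrist_force: [-0.7, 0.8, -0.2]
grip_width: 0.503
gripper_force: 0.0
```

{"fn": "play_rows", "kwargs": {"plan": [[[0, 0, 0], [0, 0, 0]], [[0, 0, 0], [0, 0, 0]], [[0, 0, 0], [0, 0, 0]], [[0, 0, 0], [0, 0, 0]]]}}

```text
time_s: 5.72
ee_pos: [0.6565, -0.0944, 0.2183]
orientation: [-179.9, -0.0, 90.5]
wrist_force: [-4.1, -0.6, -0.3]
grip_width: 0.24
gripper_force: 30.0
```

```bash
python3 - <<'E'
from h import *
p,R=pose();print(p.round(4),R.round(3).tolist(),get_state()["gripper_force"])
for a in np.linspace(.2,1.65,8):
    d=np.array([0,180*(1-np.cos(a)),180*np.sin(a)])/1000
    print(round(a,2),(R.T@d/.2).round(3))
E
```

```text
[ 0.6565 -0.0944  0.2183] [[-0.008, 1.0, -0.002], [1.0, 0.008, 0.0], [0.0, -0.002, -1.0]] 29.999931156635284
0.2 [ 0.018 -0.    -0.179]
0.41 [ 0.074 -0.    -0.356]
0.61 [ 0.165  0.    -0.519]
0.82 [ 0.287  0.001 -0.659]
1.03 [ 0.436  0.002 -0.771]
1.24 [ 0.604  0.003 -0.85 ]
1.44 [ 0.785  0.004 -0.893]
1.65 [ 0.971  0.006 -0.897]
```

{"fn": "play_rows", "kwargs": {"plan": [[[0.018, 0, -0.18], [0, 0, 0]], [[0.074, 0, -0.356], [0, 0, 0]], [[0.165, 0, -0.52], [0, 0, 0]], [[0.287, 0, -0.66], [0, 0, 0]], [[0.436, 0, -0.771], [0, 0, 0]]]}}

```text
time_s: 6.35
ee_pos: [0.6559, -0.0057, 0.372]
orientation: [-179.8, -0.1, 90.4]
wrist_force: [3.1, 6.7, -16.5]
grip_width: 0.243
gripper_force: 30.0
```

{"fn": "play_rows", "kwargs": {"plan": [[[0.168, 0, -0.08], [0, 0, 0]], [[0.349, 0, -0.122], [0, 0, 0]], [[0.535, 0, -0.126], [0, 0, 0]], [[0.535, 0, -0.126], [0, 0, 0]], [[0.535, 0, -0.126], [0, 0, 0]]]}}

```text
time_s: 6.98
ee_pos: [0.6551, 0.1, 0.3973]
orientation: [-179.9, -0.0, 90.5]
wrist_force: [-4.6, 0.1, -3.4]
grip_width: 0.244
gripper_force: 30.0
```

{"fn": "play_rows", "kwargs": {"plan": [[[0, 0, 0], [0, 0, 0]], [[0, 0, 0], [0, 0, 0]], [[0, 0, 0], [0, 0, 0]], [[0, 0, 0], [0, 0, 0]], [[0, 0, 0], [0, 0, 0]]], "hand": -1}}

```text
time_s: 7.6
ee_pos: [0.6555, 0.0997, 0.3982]
orientation: [180.0, 0.0, 90.4]
wrist_force: [-0.0, 0.1, -0.5]
grip_width: 0.736
gripper_force: 0.0
```

{"fn": "play_rows", "kwargs": {"plan": [[[0, 0, 0], [0, 0, 0]], [[0, 0, -0.2], [0, 0, 0]], [[0, 0, -0.4], [0, 0, 0]], [[0, 0, -0.4], [0, 0, 0]]]}}

```text
time_s: 8.1
ee_pos: [0.6554, 0.0999, 0.4823]
orientation: [179.6, -0.0, 90.5]
wrist_force: [-0.4, -0.3, 0.0]
grip_width: 0.996
gripper_force: 0.0
```

```bash
python3 -c "
from h import *
print(get_state()['grip_width']);go([.485,-.022,.21],0.4)"
```

```text
0.9959438705776571
at [0.6554 0.0999 0.4823] go [-0.603 -0.861  0.56 ] turn [ 0.004 -0.004  1.001] rows 8.4
```

{"fn": "play_rows", "kwargs": {"plan": [[[-0.2, -0.29, 0], [0, 0, 0.1]], [[-0.4, -0.58, 0], [0, 0, 0.2]], [[-0.6, -0.86, 0], [0, 0, 0.3]], [[-0.603, -0.861, 0.1], [0, 0, 0.4]], [[-0.603, -0.861, 0.2], [0, 0, 0.5]]]}}

```text
time_s: 8.72
ee_pos: [0.4826, -0.023, 0.4375]
orientation: [180.0, 0.0, 45.0]
wrist_force: [0.6, 1.0, -0.5]
grip_width: 1.0
gripper_force: 0.0
```

{"fn": "play_rows", "kwargs": {"plan": [[[0, 0, 0.1], [0, 0, 0.1]], [[0, 0, 0.2], [0, 0, 0.2]], [[0, 0, 0.34], [0, 0, 0.3]], [[0, 0, 0.34], [0, 0, 0.4]], [[0, 0, 0.34], [0, 0, 0.5]]]}}

```text
time_s: 9.35
ee_pos: [0.4838, -0.022, 0.3688]
orientation: [-180.0, 0.1, 0.2]
wrist_force: [-0.7, 0.1, 0.4]
grip_width: 0.996
gripper_force: 0.0
```

{"fn": "play_rows", "kwargs": {"plan": [[[0, 0, 0], [0, 0, 0]], [[0, 0, 0], [0, 0, 0]]]}}

```text
time_s: 9.6
ee_pos: [0.484, -0.022, 0.3698]
orientation: [-180.0, 0.0, 0.6]
wrist_force: [0.2, -0.4, -0.5]
grip_width: 0.998
gripper_force: 0.0
```

```bash
python3 - <<'E'
from h import *
c=shot("wrist","w2")
for t,z in(("tested0_c",.046),("push_pad",.038),("bay_0",.03),("carriage",.012)):
    for d in spot_point(t,"wrist"):print(t,np.round(d["pixel"]),round(d["confidence"],2),at(c,d["pixel"][1],d["pixel"][0],z).round(4))
go([.495,-.022,.058],0.4)
E
```

```text
tested0_c [177. 285.] 0.6 [ 0.4975 -0.0246  0.046 ]
push_pad [223. 283.] 0.74 [ 0.452  -0.0237  0.038 ]
bay_0 [ 94. 283.] 0.85 [ 0.5681 -0.0224  0.03  ]
bay_0 [179. 281.] 0.84 [ 0.4931 -0.0211  0.03  ]
bay_0 [136. 282.] 0.68 [ 0.5319 -0.0214  0.03  ]
bay_0 [ 50. 284.] 0.61 [ 0.6031 -0.0222  0.03  ]
bay_0 [226. 285.] 0.53 [ 0.4459 -0.0254  0.03  ]
carriage [114. 285.] 0.91 [ 0.5506 -0.024   0.012 ]
at [ 0.4842 -0.0221  0.3701] go [ 0.054 -0.     0.766] turn [ 0.    -0.     0.001] rows 2.5
```

View pics/w2.png

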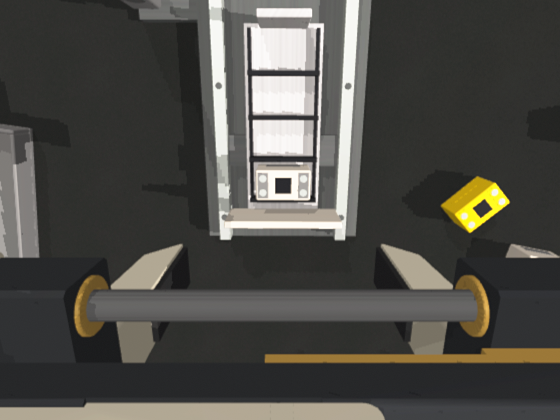

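{"fn": "play_rows", "kwargs": {"plan": [[[0.057, 0, 0.25], [0, 0, 0]], [[0.057, 0, 0.5], [0, 0, 0]], [[0.057, 0, 0.7], [0, 0, 0]], [[0.057, 0, 0.766], [0, 0, 0]], [[0.057, 0, 0.766], [0, 0, 0]]]}}

```text
time_s: 10.48
ee_pos: [0.4958, -0.0221, 0.2169]
orientation: [-180.0, 0.0, 0.5]
wrist_force: [0.0, -0.5, 0.3]
grip_width: 1.003
gripper_force: 0.0
```

{"fn": "play_rows", "kwargs": {"plan": [[[0, 0, 0], [0, 0, 0]], [[0, 0, 0], [0, 0, 0]], [[0, 0, 0], [0, 0, 0]], [[0, 0, 0], [0, 0, 0]], [[0, 0, 0], [0, 0, 0]]], "hand": 1}}

```text
time_s: 11.1
ee_pos: [0.4956, -0.022, 0.217]
orientation: [180.0, -0.0, 0.5]
wrist_force: [0.2, -1.4, 1.5]
grip_width: 0.507
gripper_force: 0.6
```

{"fn": "play_rows", "kwargs": {"plan": [[[0, 0, 0], [0, 0, 0]], [[0, 0, -0.2], [0, 0, 0]], [[0, 0, -0.4], [0, 0, 0]], [[0, 0, -0.6], [0, 0, 0]], [[0, 0, -0.6], [0, 0, 0]]]}}

```text
time_s: 11.72
ee_pos: [0.4962, -0.0221, 0.3397]
orientation: [179.9, -0.4, 0.5]
wrist_force: [0.5, -0.2, -0.9]
grip_width: 0.498
gripper_force: 30.0
```

```bash
python3 - <<'E'
from h import *
print(get_state()["grip_width"],get_state()["gripper_force"])
t=shot("top");
for d in spot_point("tray","top"):print(d["pixel"],at(t,d["pixel"][1],d["pixel"][0],0).round(3))
hsv=cv2.cvtColor(t["frame"],cv2.COLOR_RGB2HSV)
g=(hsv[...,2]>80)&(hsv[...,1]<60);g[:,:130]=0;g[:,235:]=0;g[:180]=0;g[310:]=0
blobs(t,.02,g,500)
go([.446,.309,.06],0.4)
E
```

```text
0.4984609166685726 29.999875724315643
[247.5, 174.7] [0.442 0.312 0.   ]
px [175. 246.] n 4497 rect mm [445. 309.] [157. 202.] 82
at [ 0.4953 -0.022   0.3365] go [-0.233 -1.657  0.588] turn [0.    0.    0.001] rows 5.7
```

{"fn": "play_rows", "kwargs": {"plan": [[[-0.1, -0.3, 0], [0, 0, 0]], [[-0.15, -0.6, 0], [0, 0, 0]], [[-0.24, -0.9, 0], [0, 0, 0]]]}}

```text
time_s: 12.2
ee_pos: [0.4455, 0.1589, 0.3353]
orientation: [180.0, 0.2, 0.4]
wrist_force: [0.9, 0.9, -1.4]
grip_width: 0.502
gripper_force: 30.0
```

{"fn": "play_rows", "kwargs": {"plan": [[[0, -0.3, 0], [0, 0, 0]], [[0, -0.6, 0], [0, 0, 0]], [[0, -0.76, 0.1], [0, 0, 0]], [[0, -0.76, 0.3], [0, 0, 0]], [[0, -0.76, 0.5], [0, 0, 0]]]}}

```text
time_s: 12.82
ee_pos: [0.4441, 0.3098, 0.234]
orientation: [179.9, 0.1, 0.5]
wrist_force: [-0.1, 0.3, -0.6]
grip_width: 0.5
gripper_force: 30.0
```

```bash
python3 - <<'E'
from h import *
print(get_state()["grip_width"])
c=shot("wrist","w3")
go([.445,.309,.034],0.4)
E
```

```text
0.499794755751037
at [0.4426 0.3086 0.229 ] go [ 0.014 -0.003  0.18 ] turn [0.003 0.007 0.001] rows 0.6
```

View pics/w3.png

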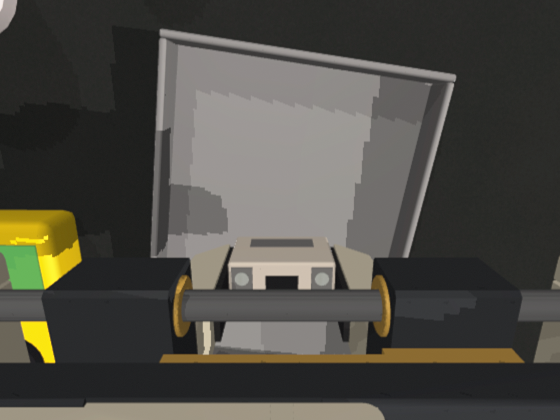

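The module is held upright over the middle of the tray, whose rim corners are at (160,35) and (455,75).

{"fn": "play_rows", "kwargs": {"plan": [[[0.01, 0, 0.1], [0, 0, 0]], [[0.01, 0, 0.18], [0, 0, 0]], [[0.01, 0, 0.18], [0, 0, 0]], [[0.01, 0, 0.18], [0, 0, 0]]]}}

```text
time_s: 13.38
ee_pos: [0.4472, 0.3095, 0.2014]
orientation: [-180.0, -0.0, 0.4]
wrist_force: [-1.0, 0.4, -0.6]
grip_width: 0.5
gripper_force: 30.0
```

{"fn": "play_rows", "kwargs": {"plan": [[[0, 0, 0], [0, 0, 0]], [[0, 0, 0], [0, 0, 0]], [[0, 0, 0], [0, 0, 0]], [[0, 0, 0], [0, 0, 0]]], "hand": -0.25}}

```text
time_s: 13.88
ee_pos: [0.4471, 0.3095, 0.201]
orientation: [-180.0, -0.0, 0.4]
wrist_force: [-0.1, -0.4, 0.5]
grip_width: 0.625
gripper_force: 0.0
```

{"fn": "play_rows", "kwargs": {"plan": [[[0, 0, -0.1], [0, 0, 0]], [[0, 0, -0.3], [0, 0, 0]], [[0, 0, -0.6], [0, 0, 0]], [[0, 0, -0.9], [0, 0, 0]], [[0, 0, -0.9], [0, 0, 0]]]}}

```text
time_s: 14.5
ee_pos: [0.4476, 0.3099, 0.3861]
orientation: [-179.7, -0.6, 0.5]
wrist_force: [-0.4, -0.4, -0.0]
grip_width: 0.625
gripper_force: 0.0
```

```bash
python3 - <<'E'
from h import *
t=shot("top")
hsv=cv2.cvtColor(t["frame"],cv2.COLOR_RGB2HSV)
m=(hsv[...,2]>150)&(hsv[...,1]<50);m[:,370:]=m[:,370:];m[:,:370]=0;m[:200]=0;m[310:]=0;m[:,490:]=0
blobs(t,.03,m)
for d in spot_point("tested0_c","top"):print(d,at(t,d["pixel"][1],d["pixel"][0],.02).round(3))
go([.4,-.287,.21],80,)
E
```

```text
px [418. 225.] n 183 rect mm [ 541. -324.] [29. 47.] 4
px [457. 255.] n 189 rect mm [ 468. -427.] [48. 30.] 71
px [403. 276.] n 193 rect mm [ 402. -287.] [47. 30.] 80
{'pixel': [244.1, 174.2], 'confidence': 0.4} [0.448 0.31  0.02 ]
at [0.4468 0.3094 0.3812] go [-0.257  2.98   0.06 ] turn [ 0.    -0.001 -0.884] rows 9.6
```

{"fn": "play_rows", "kwargs": {"plan": [[[0, 0.3, -0.1], [0, 0, 0]], [[0, 0.6, -0.12], [0, 0, 0]], [[0, 1, -0.12], [0, 0, 0]], [[0, 1, -0.12], [0, 0, 0]]], "hand": -1}}

```text
time_s: 15.1
ee_pos: [0.4482, 0.1067, 0.4032]
orientation: [179.9, 0.2, 0.2]
wrist_force: [-0.2, 1.1, 0.2]
grip_width: 0.982
gripper_force: 0.0
```

{"fn": "play_rows", "kwargs": {"plan": [[[-0.08, 0.3, 0], [0, 0, 0]], [[-0.16, 0.6, 0], [0, 0, 0]], [[-0.16, 1, 0], [0, 0, 0]], [[-0.16, 1, 0], [0, 0, 0]]]}}

```text
time_s: 15.6
ee_pos: [0.4175, -0.0937, 0.4033]
orientation: [-180.0, 0.2, 0.2]
wrist_force: [0.2, 0.3, 0.1]
grip_width: 1.0
gripper_force: 0.0
```

{"fn": "play_rows", "kwargs": {"plan": [[[-0.08, 0.3, 0], [0, 0, 0]], [[-0.16, 0.6, 0], [0, 0, 0]], [[-0.16, 1, 0], [0, 0, 0]], [[-0.16, 1, 0], [0, 0, 0]], [[-0.16, 1, 0], [0, 0, 0]]]}}

```text
time_s: 16.23
ee_pos: [0.3875, -0.2914, 0.4033]
orientation: [-179.8, 0.1, 0.3]
wrist_force: [-0.3, 0.3, 0.1]
grip_width: 1.001
gripper_force: 0.0
```

```bash
python3 - <<'E'
from h import *
print(get_state()["time_s"])
c=shot("wrist","w4");t=shot("top","top4");s=shot("scene","scene4")
for th,z in(("new0_c",.016),("contactor",0),("terminal_strip",0)):
    for d in spot_point(th,"wrist"):print(th,np.round(d["pixel"]),round(d["confidence"],2),at(c,d["pixel"][1],d["pixel"][0],z).round(4))
hsv=cv2.cvtColor(c["frame"],cv2.COLOR_RGB2HSV)
m=(hsv[...,2]>150)&(hsv[...,1]<50);m[250:]=0
blobs(c,.03,m,200)
print(pose())
cv2.imwrite("pics/both4.png",np.hstack([cv2.resize(c["frame"],(400,300)),cv2.resize(t["frame"][120:330,120:400],(400,300))])[:,:,::-1])
E
```

```text
16.225
new0_c [ 18. 319.] 0.88 [ 0.5405 -0.3249  0.016 ]
terminal_strip [ 18. 316.] 0.19 [ 0.5436 -0.3228  0.    ]
px [28. 69.] n 1754 rect mm [505. -44.] [91. 56.] 0
px [63. 65.] n 2725 rect mm [492. -84.] [118.  19.] 0
px [319.  16.] n 1418 rect mm [ 540. -324.] [30. 46.] 10
px [ 7. 25.] n 519 rect mm [532. -37.] [30. 16.] 0
px [11. 68.] n 849 rect mm [495. -33.] [33. 25.] 0
px [422.  98.] n 1353 rect mm [ 469. -425.] [54. 27.] 71
px [280. 165.] n 1103 rect mm [ 403. -288.] [46. 29.] 79
(array([ 0.38797992, -0.28969089,  0.40502986]), array([[ 9.99952967e-01,  9.69862846e-03,  2.69443828e-05],
       [ 9.69862585e-03, -9.99952963e-01,  9.53897245e-05],
       [ 2.78682649e-05, -9.51239145e-05, -9.99999995e-01]]))
```

View pics/both4.png

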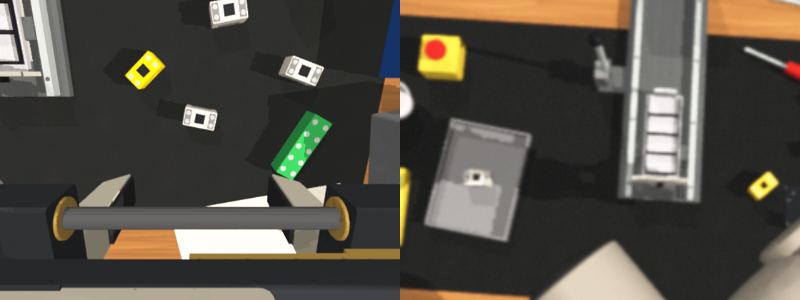

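The left view shows the three white modules standing and the yellow one apart from them. The right view shows the tested module upright in the tray and four empty bays with the lever up.

```bash
python3 -c "
from h import *
go([.4025,-.2875,.028],-11)"
```

```text
at [ 0.388  -0.2897  0.405 ] go [ 0.073 -0.01   1.09 ] turn [-0.    -0.     0.128] rows 3.5
```

{"fn": "play_rows", "kwargs": {"plan": [[[0.073, -0.01, 0.25], [0, 0, 0.1]], [[0.073, -0.01, 0.5], [0, 0, 0.128]], [[0.073, -0.01, 0.75], [0, 0, 0.128]], [[0.073, -0.01, 0.9], [0, 0, 0.128]], [[0.073, -0.01, 0.9], [0, 0, 0.128]]]}}

```text
time_s: 17.15
ee_pos: [0.402, -0.2878, 0.2234]
orientation: [-179.9, 0.2, -11.0]
wrist_force: [-0.0, -0.3, 0.5]
grip_width: 1.001
gripper_force: 0.0
```

{"fn": "play_rows", "kwargs": {"plan": [[[0, 0, 0.1], [0, 0, 0]], [[0, 0, 0.19], [0, 0, 0]], [[0, 0, 0.19], [0, 0, 0]]]}}

```text
time_s: 17.52
ee_pos: [0.4026, -0.2887, 0.1877]
orientation: [180.0, -0.0, -11.0]
wrist_force: [-0.1, 0.3, 0.3]
grip_width: 1.005
gripper_force: 0.0
```

{"fn": "play_rows", "kwargs": {"plan": [[[0, 0, 0], [0, 0, 0]], [[0, 0, 0], [0, 0, 0]], [[0, 0, 0], [0, 0, 0]], [[0, 0, 0], [0, 0, 0]], [[0, 0, 0], [0, 0, 0]]], "hand": 1}}

```text
time_s: 18.15
ee_pos: [0.4023, -0.2889, 0.187]
orientation: [180.0, -0.0, -11.1]
wrist_force: [0.7, 1.1, 0.7]
grip_width: 0.504
gripper_force: 0.6
```

{"fn": "play_rows", "kwargs": {"plan": [[[0, 0, 0], [0, 0, 0]], [[0, 0, -0.2], [0, 0, 0]], [[0, 0, -0.45], [0, 0, 0]], [[0, 0, -0.7], [0, 0, 0]], [[0, 0, -0.7], [0, 0, 0]]]}}

```text
time_s: 18.77
ee_pos: [0.4029, -0.2894, 0.3305]
orientation: [179.7, -0.4, -11.1]
wrist_force: [0.8, 0.2, -2.4]
grip_width: 0.496
gripper_force: 30.0
```

{"fn": "play_rows", "kwargs": {"plan": [[[0, 0, 0], [0, 0, 0]], [[0, 0, 0], [0, 0, 0]]]}}

```text
time_s: 19.02
ee_pos: [0.402, -0.2886, 0.3254]
orientation: [-179.9, 0.2, -11.1]
wrist_force: [-0.2, 0.5, -0.2]
grip_width: 0.5
gripper_force: 30.0
```

```bash
python3 - <<'E'
from h import *
c=shot("wrist","w5")
go([.568,-.0225,.17],0.4)
E
```

```text
at [ 0.4021 -0.2887  0.3254] go [ 0.558 -1.466 -0.017] turn [-0.001  0.002 -0.128] rows 5.0
```

View pics/w5.png

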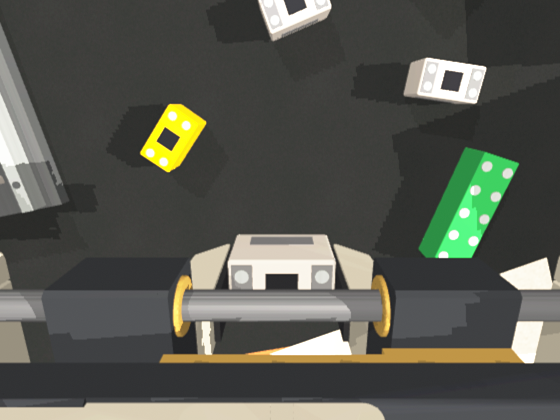

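```bash
cat >> h.py <<'E'
def off(name,z):
    "tool x of the held module's front face from its upper front edge and bottom edge rows"
    im=cv2.cvtColor(cv2.imread(f"pics/{name}.png"),cv2.COLOR_BGR2GRAY).astype(int)
    print(im[222:290:2,262:304].mean(1).round().tolist())
E
python3 - <<'E'
from h import *
c=shot("wrist");H=c["hand_eye"]
for row,z in((235,.187),(264,.155),(266,.155)):
    d=H[:3,:3]@np.array([0,(row-c["cy"])/c["fy"],1]);o=H[:3,3];print(row,(o+d*(z-o[2])/d[2]).round(4))
E
```

```text
235 [ 0.0116 -0.0003  0.187 ]
264 [ 0.0108 -0.0003  0.155 ]
266 [ 0.0099 -0.0003  0.155 ]
```

{"fn": "play_rows", "kwargs": {"plan": [[[0.1, -0.25, -0.03], [0, 0, 0]], [[0.2, -0.5, -0.03], [0, 0, 0]], [[0.3, -0.75, -0.03], [0, 0, 0]], [[0.4, -1, -0.03], [0, 0, 0]]]}}

```text
time_s: 19.62
ee_pos: [0.52, -0.1065, 0.3321]
orientation: [-180.0, 0.1, -11.1]
wrist_force: [0.2, -1.2, -1.1]
grip_width: 0.503
gripper_force: 30.0
```

{"fn": "play_rows", "kwargs": {"plan": [[[0.08, -0.23, 0], [0, 0, -0.06]], [[0.16, -0.46, 0], [0, 0, -0.128]], [[0.16, -0.46, 0], [0, 0, -0.128]], [[0.16, -0.46, 0], [0, 0, -0.128]], [[0.16, -0.46, 0], [0, 0, -0.128]]]}}

```text
time_s: 20.25
ee_pos: [0.5679, -0.0249, 0.3326]
orientation: [180.0, 0.1, 0.3]
wrist_force: [-0.4, 0.3, -0.3]
grip_width: 0.498
gripper_force: 30.0
```

```bash
python3 - <<'E'
from h import *
c=shot("wrist","w6")
for d in spot_point("bay_0","wrist")+spot_point("carriage","wrist"):print(np.round(d["pixel"]),round(d["confidence"],2),at(c,d["pixel"][1],d["pixel"][0],.03).round(4))
go([.5695,-.0225,.072],0.4)
E
```

```text
[242. 278.] 0.8 [ 0.5289 -0.0214  0.03  ]
[198. 281.] 0.75 [ 0.5679 -0.0246  0.03  ]
[155. 278.] 0.6 [ 0.6043 -0.0219  0.03  ]
[212. 279.] 0.94 [ 0.5555 -0.0223  0.03  ]
at [ 0.568  -0.0248  0.333 ] go [ 0.007 -0.012  0.51 ] turn [ 0.     0.    -0.001] rows 1.6
```

View pics/w6.png

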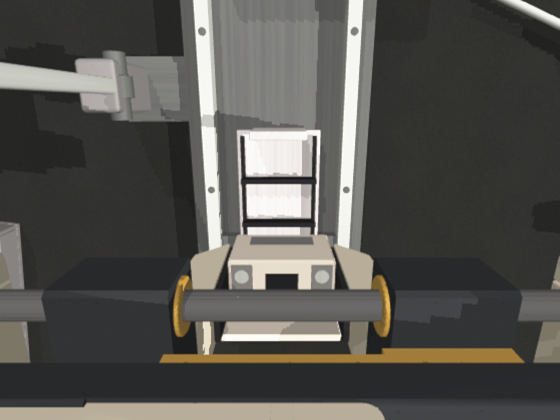

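{"fn": "play_rows", "kwargs": {"plan": [[[0.007, -0.012, 0.2], [0, 0, 0]], [[0.007, -0.012, 0.38], [0, 0, 0]], [[0.007, -0.012, 0.45], [0, 0, 0]], [[0.007, -0.012, 0.52], [0, 0, 0]], [[0.007, -0.012, 0.57], [0, 0, 0]]]}}

```text
time_s: 21.02
ee_pos: [0.5699, -0.0216, 0.2191]
orientation: [180.0, -0.1, 0.4]
wrist_force: [-0.8, 0.2, 0.8]
grip_width: 0.501
gripper_force: 30.0
```

{"fn": "play_rows", "kwargs": {"plan": [[[0, 0, 0], [0, 0, 0]], [[0, 0, 0], [0, 0, 0]], [[0, 0, 0], [0, 0, 0]]]}}

```text
time_s: 21.4
ee_pos: [0.5699, -0.0214, 0.2195]
orientation: [180.0, -0.1, 0.5]
wrist_force: [-1.0, -0.5, -0.4]
grip_width: 0.498
gripper_force: 30.0
```

{"fn": "play_rows", "kwargs": {"plan": [[[0, 0, 0], [0, 0, 0]], [[0, 0, 0], [0, 0, 0]], [[0, 0, 0], [0, 0, 0]], [[0, 0, 0], [0, 0, 0]]], "hand": -0.4}}

```text
time_s: 21.9
ee_pos: [0.5697, -0.0214, 0.219]
orientation: [180.0, -0.0, 0.4]
wrist_force: [-0.1, -0.1, 0.1]
grip_width: 0.699
gripper_force: 0.0
```

{"fn": "play_rows", "kwargs": {"plan": [[[0, 0, -0.1], [0, 0, 0]], [[0, 0, -0.35], [0, 0, 0]], [[0, 0, -0.6], [0, 0, 0]], [[0, 0, -0.8], [0, 0, 0]], [[0, 0, -0.8], [0, 0, 0]]]}}

```text
time_s: 22.52
ee_pos: [0.5701, -0.0215, 0.3826]
orientation: [179.9, -0.4, 0.4]
wrist_force: [-0.1, 0.1, 0.0]
grip_width: 0.703
gripper_force: 0.0
```

{"fn": "play_rows", "kwargs": {"plan": [[[-0.1, 0.3, 0], [0, 0, 0]], [[-0.2, 0.6, 0], [0, 0, 0]], [[-0.3, 0.95, 0], [0, 0, 0]], [[-0.3, 0.95, 0], [0, 0, 0]]], "hand": -1}}

```text
time_s: 23.02
ee_pos: [0.5098, -0.2151, 0.3775]
orientation: [-180.0, 0.1, 0.2]
wrist_force: [0.1, 0.1, 0.2]
grip_width: 0.992
gripper_force: 0.0
```

{"fn": "play_rows", "kwargs": {"plan": [[[-0.15, 0.3, 0], [0, 0, 0.1]], [[-0.3, 0.6, 0], [0, 0, 0.2]], [[-0.35, 0.95, 0], [0, 0, 0.2]], [[-0.35, 0.95, 0], [0, 0, 0.2]], [[-0.35, 0.95, 0], [0, 0, 0.2]]]}}

```text
time_s: 23.65
ee_pos: [0.4427, -0.4024, 0.3777]
orientation: [-179.9, 0.1, -17.6]
wrist_force: [0.1, 0.6, 0.3]
grip_width: 1.001
gripper_force: 0.0
```

```bash
python3 - <<'E'
from h import *
print(pose()[0],get_state()["time_s"])
c=shot("wrist","w7");t=shot("top","top7")
hsv=cv2.cvtColor(c["frame"],cv2.COLOR_RGB2HSV)
m=(hsv[...,2]>150)&(hsv[...,1]<50);m[250:]=0
blobs(c,.03,m,200)
for n,cc,z in(("new0_c",c,.016),):
  for d in spot_point(n,"wrist"):print(d["pixel"],d["confidence"],at(cc,d["pixel"][1],d["pixel"][0],z).round(4))
go([.468,-.426,.028],-19)
cv2.imwrite("pics/both7.png",np.hstack([cv2.resize(c["frame"],(400,300)),cv2.resize(t["frame"][120:330,120:400],(400,300))])[:,:,::-1])
E
```

```text
[ 0.44274174 -0.40240508  0.37768642] 23.65
px [170. 109.] n 1667 rect mm [ 541. -327.] [29. 53.] 10
px [300. 151.] n 1367 rect mm [ 469. -428.] [47. 29.] 71
px [533. 214.] n 3790 rect mm [ 339. -623.] [60. 83.] 85
[109.7, 169.7] 0.61 [ 0.5415 -0.3226  0.016 ]
[240.4, 339.2] 0.37 [ 0.3656 -0.4407  0.016 ]
at [ 0.4435 -0.4006  0.3786] go [0.156 0.085 0.958] turn [-0.001  0.     0.017] rows 3.1
```

View pics/both7.png

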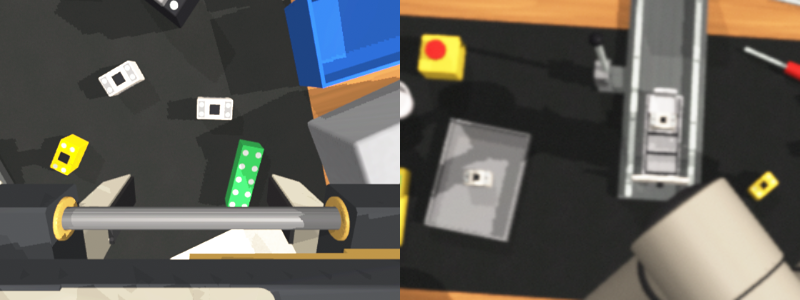

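```bash
python3 -c "
from h import *
c=shot('wrist');p,R=pose()
for a in((420,122),(406,60)):
  X=at(c,*a,0);print(X.round(3),(R.T@(X-np.array([.469,-.428,0]))).round(3))
go([.469,-.427,.028],-19)"
```

```text
[ 0.458 -0.549  0.   ] [ 0.026  0.119 -0.   ]
[ 0.518 -0.548  0.   ] [ 0.083  0.099 -0.   ]
at [ 0.4435 -0.4006  0.3789] go [0.162 0.088 0.959] turn [-0.     0.     0.018] rows 3.1
```

{"fn": "play_rows", "kwargs": {"plan": [[[0.155, 0.088, 0.25], [0, 0, 0.018]], [[0.155, 0.088, 0.5], [0, 0, 0.018]], [[0.155, 0.088, 0.75], [0, 0, 0.018]], [[0.155, 0.088, 0.9], [0, 0, 0.018]], [[0.155, 0.088, 0.959], [0, 0, 0.018]]]}}

```text
time_s: 24.48
ee_pos: [0.4673, -0.4269, 0.1855]
orientation: [-179.9, 0.2, -19.1]
wrist_force: [-0.1, 0.0, 0.2]
grip_width: 1.0
gripper_force: 0.0
```

{"fn": "play_rows", "kwargs": {"plan": [[[0, 0, 0], [0, 0, 0]], [[0, 0, 0], [0, 0, 0]]]}}

```text
time_s: 24.72
ee_pos: [0.4675, -0.4287, 0.1889]
orientation: [179.9, -0.2, -19.1]
wrist_force: [-0.2, 0.1, 0.3]
grip_width: 0.998
gripper_force: 0.0
```

{"fn": "play_rows", "kwargs": {"plan": [[[0, 0, 0], [0, 0, 0]], [[0, 0, 0], [0, 0, 0]], [[0, 0, 0], [0, 0, 0]], [[0, 0, 0], [0, 0, 0]], [[0, 0, 0], [0, 0, 0]]], "hand": 1}}

```text
time_s: 25.35
ee_pos: [0.4669, -0.4286, 0.1871]
orientation: [-180.0, 0.0, -19.2]
wrist_force: [0.1, 1.5, -0.4]
grip_width: 0.506
gripper_force: 0.4
```

{"fn": "play_rows", "kwargs": {"plan": [[[0, 0, 0], [0, 0, 0]], [[0, 0, -0.2], [0, 0, 0]], [[0, 0, -0.45], [0, 0, 0]], [[0, 0, -0.73], [0, 0, 0]], [[0, 0, -0.73], [0, 0, 0]]]}}

```text
time_s: 25.98
ee_pos: [0.4675, -0.4292, 0.3385]
orientation: [179.7, -0.5, -19.2]
wrist_force: [0.4, -0.1, -1.4]
grip_width: 0.498
gripper_force: 30.0
```

{"fn": "play_rows", "kwargs": {"plan": [[[0, 0, 0], [0, 0, 0]], [[0, 0, 0], [0, 0, 0]]]}}

```text
time_s: 26.22
ee_pos: [0.4666, -0.4283, 0.3311]
orientation: [-179.9, 0.2, -19.2]
wrist_force: [-0.7, -0.0, -1.2]
grip_width: 0.494
gripper_force: 30.0
```

```bash
python3 - <<'E'
from h import *
c=shot("wrist","w8");off("w5",0);off("w8",0)
go([.533,-.0225,.17],0.4)
E
```

```text
[62.0, 62.0, 62.0, 62.0, 62.0, 60.0, 137.0, 180.0, 121.0, 121.0, 120.0, 165.0, 210.0, 210.0, 209.0, 209.0, 209.0, 209.0, 209.0, 243.0, 248.0, 246.0, 246.0, 246.0, 246.0, 248.0, 112.0, 89.0, 90.0, 90.0, 92.0, 92.0, 92.0, 92.0]
[61.0, 60.0, 59.0, 56.0, 50.0, 232.0, 217.0, 141.0, 139.0, 135.0, 192.0, 224.0, 222.0, 222.0, 222.0, 222.0, 222.0, 228.0, 251.0, 252.0, 252.0, 251.0, 251.0, 252.0, 242.0, 100.0, 96.0, 96.0, 96.0, 97.0, 98.0, 98.0, 98.0, 99.0]
at [ 0.4667 -0.4284  0.3312] go [-0.353 -2.026  0.015] turn [-0.001  0.002 -0.218] rows 6.6
```

{"fn": "play_rows", "kwargs": {"plan": [[[-0.05, -0.25, 0], [0, 0, 0]], [[-0.1, -0.5, 0], [0, 0, 0]], [[-0.14, -0.75, 0], [0, 0, 0]], [[-0.18, -1, 0], [0, 0, 0]]]}}

```text
time_s: 26.78
ee_pos: [0.4986, -0.2262, 0.332]
orientation: [-180.0, 0.1, -19.2]
wrist_force: [1.1, 0.3, -0.5]
grip_width: 0.498
gripper_force: 30.0
```

{"fn": "play_rows", "kwargs": {"plan": [[[-0.05, -0.25, 0], [0, 0, -0.1]], [[-0.1, -0.5, 0], [0, 0, -0.218]], [[-0.14, -0.75, 0], [0, 0, -0.218]], [[-0.18, -1, 0], [0, 0, -0.218]], [[-0.18, -1, 0], [0, 0, -0.218]]]}}

```text
time_s: 27.4
ee_pos: [0.5303, -0.024, 0.3321]
orientation: [-179.9, 0.1, 0.7]
wrist_force: [-0.3, -1.0, -1.2]
grip_width: 0.5
gripper_force: 30.0
```

{"fn": "play_rows", "kwargs": {"plan": [[[0, -0.03, 0.1], [0, 0, 0]], [[0, -0.03, 0.2], [0, 0, 0]], [[0, -0.03, 0.2], [0, 0, 0]], [[0, -0.03, 0.2], [0, 0, 0]]]}}

```text
time_s: 27.9
ee_pos: [0.5304, -0.0218, 0.2934]
orientation: [180.0, -0.0, 0.4]
wrist_force: [1.3, -0.3, -1.0]
grip_width: 0.5
gripper_force: 30.0
```

```bash
python3 - <<'E'
from h import *
c=shot("wrist","w9");print(get_state()["grip_width"])
for d in spot_point("bay_0","wrist"):print(np.round(d["pixel"]),round(d["confidence"],2),at(c,d["pixel"][1],d["pixel"][0],.03).round(4))
go([.531,-.0225,.06],0.4)
E
```

```text
0.497847877519308
[108. 284.] 0.96 [ 0.6039 -0.0228  0.03  ]
[210. 282.] 0.68 [ 0.5321 -0.0218  0.03  ]
[269. 282.] 0.35 [ 0.485 -0.022  0.03 ]
at [ 0.5305 -0.0216  0.2939] go [0.002 0.005 0.374] turn [ 0.    -0.001  0.   ] rows 1.2
```

{"fn": "play_rows", "kwargs": {"plan": [[[0.004, 0.004, 0.15], [0, 0, 0]], [[0.004, 0.004, 0.26], [0, 0, 0]], [[0.004, 0.004, 0.33], [0, 0, 0]], [[0.004, 0.004, 0.374], [0, 0, 0]], [[0.004, 0.004, 0.374], [0, 0, 0]]]}}

```text
time_s: 28.62
ee_pos: [0.5311, -0.022, 0.2183]
orientation: [180.0, 0.0, 0.4]
wrist_force: [-0.2, -0.1, -1.3]
grip_width: 0.498
gripper_force: 30.0
```

{"fn": "play_rows", "kwargs": {"plan": [[[0, 0, 0], [0, 0, 0]], [[0, 0, 0], [0, 0, 0]], [[0, 0, 0], [0, 0, 0]]]}}

```text
time_s: 29.0
ee_pos: [0.5311, -0.0219, 0.2187]
orientation: [180.0, -0.0, 0.4]
wrist_force: [0.0, -0.2, -1.4]
grip_width: 0.494
gripper_force: 30.0
```

{"fn": "play_rows", "kwargs": {"plan": [[[0, 0, 0], [0, 0, 0]], [[0, 0, 0], [0, 0, 0]], [[0, 0, 0], [0, 0, 0]], [[0, 0, 0], [0, 0, 0]]], "hand": -0.4}}

```text
time_s: 29.5
ee_pos: [0.531, -0.0219, 0.2184]
orientation: [180.0, -0.0, 0.4]
wrist_force: [-0.4, -0.1, 0.6]
grip_width: 0.702
gripper_force: 0.0
```

{"fn": "play_rows", "kwargs": {"plan": [[[0, 0, -0.1], [0, 0, 0]], [[0, 0, -0.35], [0, 0, 0]], [[0, 0, -0.6], [0, 0, 0]], [[0, 0, -0.8], [0, 0, 0]], [[0, 0, -0.8], [0, 0, 0]]]}}

```text
time_s: 30.12
ee_pos: [0.5315, -0.0219, 0.3817]
orientation: [179.9, -0.4, 0.4]
wrist_force: [-0.1, 0.4, -0.5]
grip_width: 0.703
gripper_force: 0.0
```

{"fn": "play_rows", "kwargs": {"plan": [[[0, 0.3, 0], [0, 0, 0]], [[0, 0.6, 0], [0, 0, 0]], [[-0.1, 0.9, 0], [0, 0, 0]], [[-0.1, 0.9, 0], [0, 0, 0]]], "hand": -1}}

```text
time_s: 30.62
ee_pos: [0.5111, -0.2057, 0.3766]
orientation: [-180.0, 0.1, 0.1]
wrist_force: [-0.0, 1.4, -0.8]
grip_width: 0.998
gripper_force: 0.0
```

{"fn": "play_rows", "kwargs": {"plan": [[[0, 0.3, 0], [0, 0, -0.085]], [[0, 0.6, 0], [0, 0, -0.085]], [[0, 0.6, 0], [0, 0, -0.085]], [[0, 0.6, 0], [0, 0, -0.085]]]}}

```text
time_s: 31.12
ee_pos: [0.5135, -0.3211, 0.3771]
orientation: [-179.9, 0.1, 8.1]
wrist_force: [1.0, 0.2, 1.0]
grip_width: 1.001
gripper_force: 0.0
```

```bash
python3 - <<'E'
from h import *
c=shot("wrist","w10");t=shot("top","top10");s=shot("scene")
hsv=cv2.cvtColor(c["frame"],cv2.COLOR_RGB2HSV)
m=(hsv[...,2]>150)&(hsv[...,1]<50);m[250:]=0
blobs(c,.03,m,200)
for d in spot_point("contactor","wrist"):print(d,at(c,d["pixel"][1],d["pixel"][0],0).round(3))
go([.54,-.325,.028],9)
cv2.imwrite("pics/both10.png",np.hstack([cv2.resize(c["frame"],(400,300)),cv2.resize(t["frame"][120:330,120:400],(400,300))])[:,:,::-1])
E
```

```text
px [ 30. 121.] n 10276 rect mm [538. -79.] [210.  60.] 0
px [428.  81.] n 4231 rect mm [ 623. -436.] [65. 53.] 35
px [543. 118.] n 3277 rect mm [ 610. -538.] [104.  41.] 21
px [290. 157.] n 1398 rect mm [ 542. -324.] [30. 47.] 10
{'pixel': [84.0, 394.3], 'confidence': 0.9} [ 0.622 -0.414  0.   ]
at [ 0.5137 -0.3205  0.3784] go [0.127 0.041 0.957] turn [-0.     0.    -0.009] rows 3.1
```

View pics/both10.png

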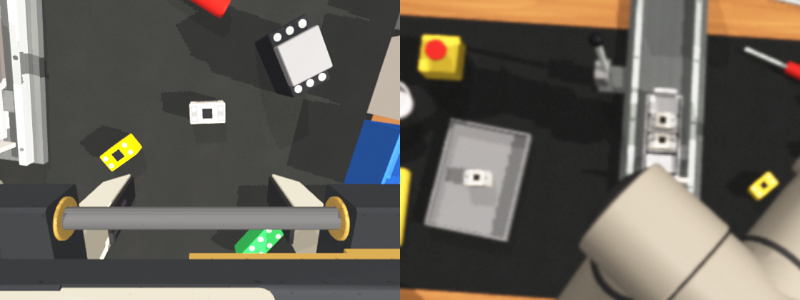

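{"fn": "play_rows", "kwargs": {"plan": [[[0.131, 0.039, 0.25], [0, 0, -0.015]], [[0.131, 0.039, 0.5], [0, 0, -0.015]], [[0.131, 0.039, 0.7], [0, 0, -0.015]], [[0.131, 0.039, 0.8], [0, 0, -0.015]], [[0.131, 0.039, 0.8], [0, 0, -0.015]]], "hand": -0.5}}

```text
time_s: 31.95
ee_pos: [0.5403, -0.3249, 0.2169]
orientation: [-179.9, 0.1, 9.5]
wrist_force: [0.2, 0.5, 0.8]
grip_width: 0.752
gripper_force: 0.0
```

{"fn": "play_rows", "kwargs": {"plan": [[[0, 0, 0.05], [0, 0, 0]], [[0, 0, 0.09], [0, 0, 0]], [[0, 0, 0.09], [0, 0, 0]], [[0, 0, 0.09], [0, 0, 0]]]}}

```text
time_s: 32.45
ee_pos: [0.5405, -0.3262, 0.2007]
orientation: [180.0, -0.0, 9.4]
wrist_force: [0.5, -0.4, 0.1]
grip_width: 0.748
gripper_force: 0.0
```

{"fn": "play_rows", "kwargs": {"plan": [[[0, 0, 0], [0, 0, 0]], [[0, 0, 0], [0, 0, 0]], [[0, 0, 0], [0, 0, 0]], [[0, 0, 0], [0, 0, 0]], [[0, 0, 0], [0, 0, 0]]], "hand": 1}}

```text
time_s: 33.08
ee_pos: [0.5404, -0.3261, 0.2005]
orientation: [180.0, -0.0, 9.4]
wrist_force: [-0.2, 0.6, 1.3]
grip_width: 0.496
gripper_force: 30.0
```

{"fn": "play_rows", "kwargs": {"plan": [[[0, 0, -0.1], [0, 0, 0]], [[0, 0, -0.3], [0, 0, 0]], [[0, 0, -0.5], [0, 0, 0]], [[0, 0, -0.7], [0, 0, 0]], [[0, 0, -0.7], [0, 0, 0]]]}}

```text
time_s: 33.7
ee_pos: [0.5409, -0.3264, 0.3439]
orientation: [179.7, -0.3, 9.5]
wrist_force: [0.3, 1.1, -1.3]
grip_width: 0.495
gripper_force: 30.0
```

{"fn": "play_rows", "kwargs": {"plan": [[[0, 0, 0], [0, 0, 0]], [[0, 0, 0], [0, 0, 0]]]}}

```text
time_s: 33.95
ee_pos: [0.5401, -0.3259, 0.3385]
orientation: [-179.9, 0.1, 9.4]
wrist_force: [-0.0, -0.2, -1.4]
grip_width: 0.501
gripper_force: 30.0
```

```bash
python3 - <<'E'
from h import *
c=shot("wrist","w11");off("w11",0);print(get_state()["grip_width"])
go([.495,-.0225,.17],0.4)
E
```

```text
[69.0, 187.0, 176.0, 139.0, 139.0, 167.0, 232.0, 232.0, 232.0, 232.0, 232.0, 233.0, 254.0, 253.0, 253.0, 253.0, 253.0, 254.0, 212.0, 108.0, 112.0, 112.0, 112.0, 112.0, 112.0, 113.0, 113.0, 113.0, 113.0, 113.0, 112.0, 113.0, 246.0, 253.0]
0.4964493931510906
at [ 0.5402 -0.326   0.3386] go [ 0.026 -1.534  0.051] turn [-0.001  0.001  0.101] rows 4.9
```

{"fn": "play_rows", "kwargs": {"plan": [[[0, -0.25, 0], [0, 0, 0]], [[0, -0.5, 0], [0, 0, 0]], [[0.01, -0.76, 0], [0, 0, 0]], [[0.01, -0.76, 0], [0, 0, 0]]]}}

```text
time_s: 34.5
ee_pos: [0.5169, -0.1727, 0.3397]
orientation: [-179.9, 0.1, 9.7]
wrist_force: [0.2, -0.2, -0.2]
grip_width: 0.494
gripper_force: 30.0
```

{"fn": "play_rows", "kwargs": {"plan": [[[0.01, -0.25, 0], [0, 0, 0.1]], [[0.016, -0.5, 0], [0, 0, 0.1]], [[0.016, -0.774, 0], [0, 0, 0.1]], [[0.016, -0.774, 0], [0, 0, 0.1]], [[0.016, -0.774, 0.05], [0, 0, 0.1]]]}}

```text
time_s: 35.12
ee_pos: [0.4959, -0.0234, 0.3303]
orientation: [179.9, -0.1, 0.5]
wrist_force: [-0.7, 0.2, -0.6]
grip_width: 0.497
gripper_force: 30.0
```

{"fn": "play_rows", "kwargs": {"plan": [[[0, 0, 0.05], [0, 0, 0]], [[0, 0, 0.1], [0, 0, 0]], [[0, 0, 0.1], [0, 0, 0]]]}}

```text
time_s: 35.5
ee_pos: [0.495, -0.0232, 0.309]
orientation: [-180.0, 0.1, 0.4]
wrist_force: [0.1, -0.5, -0.2]
grip_width: 0.5
gripper_force: 30.0
```

```bash
python3 - <<'E'
from h import *
c=shot("wrist","w12");H=c["hand_eye"];off("w12",0)
for row,z in((224,.2005),(245,.1685)):
    d=H[:3,:3]@np.array([0,(row-c["cy"])/c["fy"],1]);o=H[:3,3];print(row,(o+d*(z-o[2])/d[2]).round(4))
for d in spot_point("bay_0","wrist"):print(np.round(d["pixel"]),round(d["confidence"],2),at(c,d["pixel"][1],d["pixel"][0],.03).round(4))
go([.495,-.0225,.0735],0.4);print(get_state()["grip_width"])
E
```

```text
[244.0, 205.0, 122.0, 95.0, 95.0, 115.0, 168.0, 168.0, 168.0, 168.0, 168.0, 169.0, 216.0, 220.0, 217.0, 217.0, 217.0, 218.0, 168.0, 82.0, 86.0, 86.0, 86.0, 86.0, 86.0, 87.0, 88.0, 87.0, 87.0, 87.0, 87.0, 86.0, 183.0, 199.0]
224 [ 0.013  -0.0004  0.2005]
245 [ 0.0139 -0.0004  0.1685]
[208. 279.] 0.62 [ 0.4928 -0.0207  0.03  ]
[ 53. 283.] 0.58 [ 0.6034 -0.0232  0.03  ]
at [ 0.4953 -0.023   0.3102] go [-0.001 -0.002  0.388] turn [0. 0. 0.] rows 1.2
0.4996032282696602
```

View pics/w12.png

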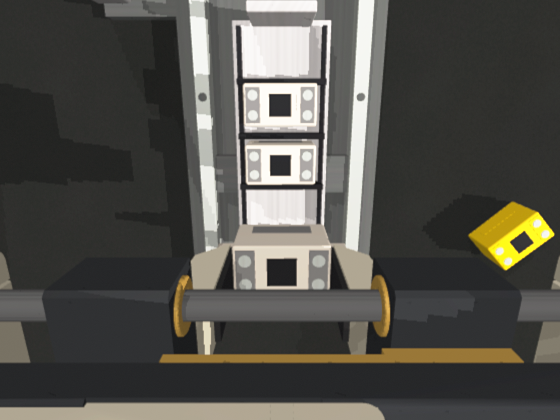

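Two modules are seated in bays 1 and 2 (rows 162 and 105) and the third is centred over bay 0.

{"fn": "play_rows", "kwargs": {"plan": [[[-0.002, -0.002, 0.15], [0, 0, 0]], [[-0.002, -0.002, 0.28], [0, 0, 0]], [[-0.002, -0.002, 0.35], [0, 0, 0]], [[-0.002, -0.002, 0.388], [0, 0, 0]], [[-0.002, -0.002, 0.388], [0, 0, 0]]]}}

```text
time_s: 36.22
ee_pos: [0.4949, -0.0222, 0.2328]
orientation: [180.0, -0.0, 0.4]
wrist_force: [0.6, 0.4, -1.5]
grip_width: 0.498
gripper_force: 30.0
```

{"fn": "play_rows", "kwargs": {"plan": [[[0, 0, 0], [0, 0, 0]], [[0, 0, 0], [0, 0, 0]], [[0, 0, 0], [0, 0, 0]]]}}

```text
time_s: 36.6
ee_pos: [0.4949, -0.0222, 0.2331]
orientation: [180.0, -0.0, 0.4]
wrist_force: [-1.1, -0.1, -1.7]
grip_width: 0.497
gripper_force: 30.0
```

{"fn": "play_rows", "kwargs": {"plan": [[[0, 0, 0], [0, 0, 0]], [[0, 0, 0], [0, 0, 0]], [[0, 0, 0], [0, 0, 0]], [[0, 0, 0], [0, 0, 0]]], "hand": -0.4}}

```text
time_s: 37.1
ee_pos: [0.4948, -0.0222, 0.2327]
orientation: [180.0, -0.0, 0.4]
wrist_force: [0.9, -0.1, 0.3]
grip_width: 0.699
gripper_force: 0.0
```

{"fn": "play_rows", "kwargs": {"plan": [[[0, 0, -0.1], [0, 0, 0]], [[0, 0, -0.35], [0, 0, 0]], [[0, 0, -0.6], [0, 0, 0]], [[-0.2, 0, -0.6], [0, 0, 0]], [[-0.375, 0, -0.6], [0, 0, 0]]]}}

```text
time_s: 37.72
ee_pos: [0.4187, -0.0227, 0.3532]
orientation: [180.0, -0.1, 0.5]
wrist_force: [-0.5, -0.1, -0.0]
grip_width: 0.702
gripper_force: 0.0
```

{"fn": "play_rows", "kwargs": {"plan": [[[0, 0, 0], [0, 0, 0]], [[0, 0, 0], [0, 0, 0]], [[0, 0, 0], [0, 0, 0]], [[0, 0, 0], [0, 0, 0]], [[0, 0, 0], [0, 0, 0]]], "hand": 1}}

```text
time_s: 38.35
ee_pos: [0.4201, -0.0228, 0.3525]
orientation: [180.0, 0.0, 0.5]
wrist_force: [-0.3, -0.1, -0.3]
grip_width: 0.208
gripper_force: 0.0
```

```bash
python3 - <<'E'
from h import *
c=shot("wrist","w13")
for t,z in(("push_pad",.038),("bay_0",.03),("carriage",.012),("new0_c",.046)):
    for d in spot_point(t,"wrist"):print(t,np.round(d["pixel"]),round(d["confidence"],2),at(c,d["pixel"][1],d["pixel"][0],z).round(4))
print(get_state()["grip_width"]);go([.42,-.0225,.049],.4)
E
```

```text
push_pad [160. 283.] 0.71 [ 0.4508 -0.0238  0.038 ]
bay_0 [  8. 283.] 0.6 [ 0.567  -0.0223  0.03  ]
carriage [ 38. 284.] 0.88 [ 0.549  -0.0233  0.012 ]
new0_c [103. 278.] 0.93 [ 0.4963 -0.0195  0.046 ]
0.01762968878695522
at [ 0.4198 -0.0228  0.3527] go [ 0.001 -0.001  0.723] turn [0.    0.    0.001] rows 2.3
```

View pics/w13.png

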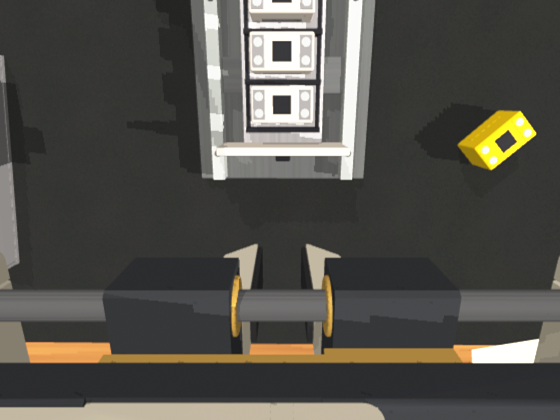

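All three modules are seated, and the pad is at (283,160) on the centre line.

{"fn": "play_rows", "kwargs": {"plan": [[[0, 0, 0.25], [0, 0, 0]], [[0, 0, 0.5], [0, 0, 0]], [[0, 0, 0.723], [0, 0, 0]], [[0, 0, 0.723], [0, 0, 0]], [[0, 0, 0.723], [0, 0, 0]]]}}

```text
time_s: 39.22
ee_pos: [0.4204, -0.0229, 0.2093]
orientation: [180.0, -0.1, 0.4]
wrist_force: [1.3, 0.0, 1.2]
grip_width: 0.002
gripper_force: 0.0
```

{"fn": "play_rows", "kwargs": {"plan": [[[0.05, 0, 0], [0, 0, 0]], [[0.1, 0, 0], [0, 0, 0]], [[0.13, 0, 0], [0, 0, 0]], [[0.16, 0, 0], [0, 0, 0]], [[0.2, 0, 0], [0, 0, 0]]]}}

```text
time_s: 39.85
ee_pos: [0.4599, -0.0224, 0.2081]
orientation: [-180.0, 0.1, 0.4]
wrist_force: [-3.5, -0.1, 2.4]
grip_width: 0.004
gripper_force: 1.9
```

{"fn": "play_rows", "kwargs": {"plan": [[[0.05, 0, 0], [0, 0, 0]], [[0.1, 0, 0], [0, 0, 0]], [[0.15, 0, 0], [0, 0, 0]], [[0.2, 0, 0], [0, 0, 0]], [[0.25, 0, 0], [0, 0, 0]]]}}

```text
time_s: 40.48
ee_pos: [0.5105, -0.022, 0.208]
orientation: [180.0, 0.0, 0.4]
wrist_force: [-3.0, -0.9, 1.8]
grip_width: 0.002
gripper_force: 1.7
```

```bash
python3 - <<'E'
from h import *
t=shot("top");s=shot("scene");print(pose()[0].round(4),get_state()["wrist_force"])
for n,c in(("top",t),("scene",s)):
  for d in spot_point("carriage",n):print(n,d["pixel"],d["confidence"],at(c,d["pixel"][1],d["pixel"][0],.012).round(3))
E
```

```text
[ 0.5114 -0.0222  0.2083] [-0.50411095  0.10236042 -0.07860922]
top [190.0, 301.4] 0.64 [ 0.618 -0.014  0.012]
scene [244.8, 267.1] 0.83 [ 0.617 -0.015  0.012]
```

{"fn": "play_rows", "kwargs": {"plan": [[[0.06, 0, 0], [0, 0, 0]], [[0.12, 0, 0], [0, 0, 0]], [[0.18, 0, 0], [0, 0, 0]], [[0.24, 0, 0], [0, 0, 0]], [[0.3, 0, 0], [0, 0, 0]]]}}

```text
time_s: 41.3
ee_pos: [0.5706, -0.0216, 0.2079]
orientation: [180.0, 0.0, 0.4]
wrist_force: [-1.5, -0.3, -1.7]
grip_width: 0.005
gripper_force: 1.2
```

{"fn": "play_rows", "kwargs": {"plan": [[[0.06, 0, 0], [0, 0, 0]], [[0.12, 0, 0], [0, 0, 0]], [[0.18, 0, 0], [0, 0, 0]], [[0.24, 0, 0], [0, 0, 0]], [[0.3, 0, 0], [0, 0, 0]]]}}

```text
time_s: 41.92
ee_pos: [0.6305, -0.0211, 0.208]
orientation: [180.0, 0.0, 0.4]
wrist_force: [-2.1, -0.1, -1.3]
grip_width: 0.002
gripper_force: 1.2
```

{"fn": "play_rows", "kwargs": {"plan": [[[0.02, 0, 0], [0, 0, 0]], [[0.04, 0, 0], [0, 0, 0]], [[0.05, 0, 0], [0, 0, 0]], [[0.06, 0, 0], [0, 0, 0]], [[0.07, 0, 0], [0, 0, 0]]]}}

```text
time_s: 42.55
ee_pos: [0.6438, -0.021, 0.2083]
orientation: [180.0, -0.0, 0.4]
wrist_force: [-3.4, 0.7, 2.4]
grip_width: 0.004
gripper_force: 1.8
```

Now small steps until the stop is felt.

{"fn": "play_rows", "kwargs": {"plan": [[[0.01, 0, 0], [0, 0, 0]], [[0.02, 0, 0], [0, 0, 0]], [[0.03, 0, 0], [0, 0, 0]]]}}

```text
time_s: 42.92
ee_pos: [0.648, -0.021, 0.2082]
orientation: [-180.0, 0.4, 0.5]
wrist_force: [-18.8, -0.4, 15.1]
grip_width: 0.002
gripper_force: 9.7
```

{"fn": "play_rows", "kwargs": {"plan": [[[0.007, 0, 0], [0, 0, 0]], [[0.015, 0, 0], [0, 0, 0]], [[0.015, 0, 0], [0, 0, 0]]]}}

```text
time_s: 43.3
ee_pos: [0.6492, -0.021, 0.2082]
orientation: [-180.0, 0.8, 0.5]
wrist_force: [-25.9, -1.5, 18.9]
grip_width: 0.006
gripper_force: 13.1
```

```bash
python3 - <<'E'
from h import *
t=shot("top");s=shot("scene","scene14");print(pose()[0].round(4),get_state()["wrist_force"])
for n,c in(("top",t),("scene",s)):
  for d in spot_point("carriage",n):print(n,d["pixel"],d["confidence"],at(c,d["pixel"][1],d["pixel"][0],.012).round(3))
E
```

```text
[ 0.6492 -0.0211  0.2082] [-26.20804922  -1.10834778  18.01389327]
top [267.3, 114.4] 0.44 [0.378 0.461 0.012]
```

{"fn": "play_rows", "kwargs": {"plan": [[[-0.1, 0, 0], [0, 0, 0]], [[-0.3, 0, 0], [0, 0, 0]], [[-0.3, 0, -0.25], [0, 0, 0]], [[-0.3, 0, -0.5], [0, 0, 0]], [[-0.3, 0, -0.8], [0, 0, 0]]]}}

```text
time_s: 44.12
ee_pos: [0.593, -0.0215, 0.3695]
orientation: [180.0, -0.1, 0.4]
wrist_force: [0.2, -0.3, -0.7]
grip_width: 0.006
gripper_force: 0.0
```

{"fn": "play_rows", "kwargs": {"plan": [[[0, 0, -0.2], [0, 0, -0.1]], [[0, 0, -0.5], [0, 0, -0.2]], [[0, 0, -0.5], [0, 0, -0.3]], [[0, 0, -0.5], [0, 0, -0.4]], [[0, 0, -0.5], [0, 0, -0.5]]], "hand": -1}}

```text
time_s: 44.75
ee_pos: [0.5932, -0.0214, 0.4686]
orientation: [179.9, -0.1, 45.7]
wrist_force: [-0.2, 0.7, 0.0]
grip_width: 0.496
gripper_force: 0.0
```

{"fn": "play_rows", "kwargs": {"plan": [[[0, 0, 0], [0, 0, -0.1]], [[0, 0, 0], [0, 0, -0.2]], [[0, 0, 0], [0, 0, -0.3]], [[0, 0, 0], [0, 0, -0.4]], [[0, 0, 0], [0, 0, -0.5]]]}}

```text
time_s: 45.38
ee_pos: [0.5933, -0.0214, 0.4684]
orientation: [179.9, 0.0, 90.7]
wrist_force: [-0.0, -0.6, 0.0]
grip_width: 0.991
gripper_force: 0.0
```

{"fn": "play_rows", "kwargs": {"plan": [[[0, 0, 0], [0, 0, 0]], [[0, 0, 0], [0, 0, 0]]]}}

```text
time_s: 45.62
ee_pos: [0.593, -0.0214, 0.4682]
orientation: [179.9, 0.0, 90.3]
wrist_force: [0.7, -0.5, -0.5]
grip_width: 0.995
gripper_force: 0.0
```

```bash
python3 - <<'E'
from h import *
c=shot("wrist","w15");t=shot("top");s=shot("scene")
for n,z in(("lever_ball",.237),("carriage",.012),("push_pad",.038)):
  for k,cc in(("wrist",c),("top",t)):
    for d in spot_point(n,k):print(n,k,np.round(d["pixel"]),round(d["confidence"],2),at(cc,d["pixel"][1],d["pixel"][0],z).round(4))
cv2.imwrite("pics/both15.png",np.hstack([cv2.resize(c["frame"],(400,300)),cv2.resize(s["frame"][150:330,180:420],(400,300))])[:,:,::-1])
go([.6555,.0997,.318],90.4)
go([.6555,.0997,.239],90.4)
E
```

```text
lever_ball wrist [ 25. 395.] 0.68 [0.6544 0.0968 0.237 ]
push_pad wrist [170. 336.] 0.74 [ 0.6579 -0.0201  0.038 ]
at [ 0.5928 -0.0214  0.4681] go [ 0.603  0.318 -0.045] turn [0. 0. 0.] rows 2.2
at [ 0.5928 -0.0214  0.4681] go [0.603 0.318 0.35 ] turn [0. 0. 0.] rows 2.5
```

View pics/both15.png

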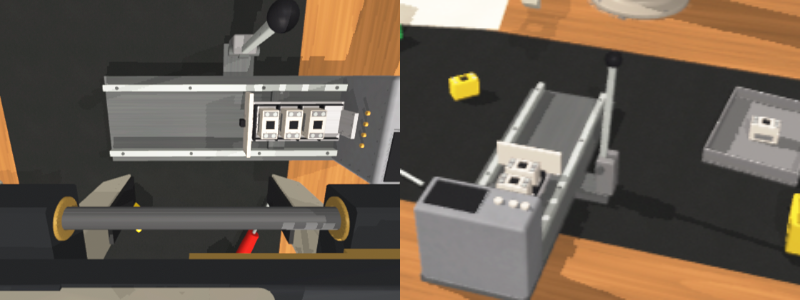

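The carriage is home with its pad at tester x≈2 mm, the three modules are seated, and the lever is still upright.

{"fn": "play_rows", "kwargs": {"plan": [[[0.3, 0.15, 0], [0, 0, 0]], [[0.6, 0.312, 0], [0, 0, 0]], [[0.6, 0.312, 0.15], [0, 0, 0]], [[0.6, 0.312, 0.355], [0, 0, 0]], [[0.6, 0.312, 0.355], [0, 0, 0]]]}}

```text
time_s: 46.7
ee_pos: [0.6538, 0.0993, 0.3935]
orientation: [-179.6, 0.0, 90.5]
wrist_force: [0.9, -0.4, 0.3]
grip_width: 1.0
gripper_force: 0.0
```

{"fn": "play_rows", "kwargs": {"plan": [[[0, 0, 0], [0, 0, 0]], [[0, 0, 0], [0, 0, 0]], [[0, 0, 0], [0, 0, 0]], [[0, 0, 0], [0, 0, 0]], [[0, 0, 0], [0, 0, 0]]], "hand": 1}}

```text
time_s: 47.32
ee_pos: [0.6542, 0.099, 0.3973]
orientation: [180.0, 0.0, 90.4]
wrist_force: [0.1, -0.1, -0.0]
grip_width: 0.506
gripper_force: 0.0
```

{"fn": "play_rows", "kwargs": {"plan": [[[0, 0, 0], [0, 0, 0]], [[0, 0, 0], [0, 0, 0]], [[0, 0, 0], [0, 0, 0]], [[0, 0, 0], [0, 0, 0]], [[0, 0, 0], [0, 0, 0]]]}}

```text
time_s: 47.95
ee_pos: [0.6544, 0.0991, 0.3971]
orientation: [180.0, 0.0, 90.4]
wrist_force: [3.8, 0.7, -1.8]
grip_width: 0.243
gripper_force: 30.0
```

{"fn": "play_rows", "kwargs": {"plan": [[[-0.186, 0, 0.004], [0, 0, 0]], [[-0.367, 0, 0.047], [0, 0, 0]], [[-0.535, 0, 0.126], [0, 0, 0]], [[-0.684, 0, 0.238], [0, 0, 0]], [[-0.806, 0, 0.378], [0, 0, 0]]]}}

```text
time_s: 48.58
ee_pos: [0.6555, -0.0624, 0.321]
orientation: [180.0, -0.1, 90.4]
wrist_force: [5.5, 8.3, -4.4]
grip_width: 0.242
gripper_force: 30.0
```

{"fn": "play_rows", "kwargs": {"plan": [[[-0.091, 0, 0.163], [0, 0, 0]], [[-0.147, 0, 0.34], [0, 0, 0]], [[-0.165, 0, 0.519], [0, 0, 0]], [[-0.165, 0, 0.522], [0, 0, 0]], [[-0.165, 0, 0.522], [0, 0, 0]]]}}

```text
time_s: 49.2
ee_pos: [0.6559, -0.0958, 0.2171]
orientation: [180.0, 0.1, 90.4]
wrist_force: [2.1, -5.0, -1.5]
grip_width: 0.241
gripper_force: 30.0
```

{"fn": "play_rows", "kwargs": {"plan": [[[0, 0, 0.01], [0, 0, 0]], [[0, 0, 0.01], [0, 0, 0]]]}}

```text
time_s: 49.45
ee_pos: [0.6558, -0.0958, 0.2157]
orientation: [179.9, 0.1, 90.4]
wrist_force: [2.7, -5.7, -1.6]
grip_width: 0.242
gripper_force: 30.0
```

{"fn": "play_rows", "kwargs": {"plan": [[[0, 0, 0], [0, 0, 0]], [[0, 0, 0], [0, 0, 0]], [[0, 0, 0], [0, 0, 0]], [[0, 0, 0], [0, 0, 0]]], "hand": -0.2}}

```text
time_s: 49.95
ee_pos: [0.6557, -0.0949, 0.2151]
orientation: [-180.0, -0.0, 90.5]
wrist_force: [0.1, 0.4, 0.0]
grip_width: 0.587
gripper_force: 0.0
```

{"fn": "play_rows", "kwargs": {"plan": [[[0, 0, -0.2], [0, 0, 0]], [[0, 0, -0.45], [0, 0, 0]], [[0, 0, -0.7], [0, 0, 0]], [[0, 0, -1], [0, 0, 0]], [[0, 0, -1], [0, 0, 0]]]}}

```text
time_s: 50.58
ee_pos: [0.656, -0.095, 0.4215]
orientation: [179.4, 0.2, 90.5]
wrist_force: [0.0, 0.1, -0.7]
grip_width: 0.602
gripper_force: 0.0
```

{"fn": "play_rows", "kwargs": {"plan": [[[0.1, -0.3, 0], [0, 0, 0]], [[0.2, -0.6, 0], [0, 0, 0]], [[0.2, -0.6, 0], [0, 0, 0]], [[0.2, -0.6, 0], [0, 0, 0]]]}}

```text
time_s: 51.08
ee_pos: [0.5357, -0.056, 0.4153]
orientation: [179.9, 0.0, 90.5]
wrist_force: [0.6, -0.7, 0.3]
grip_width: 0.604
gripper_force: 0.0
```

```bash
python3 - <<'E'
from h import *
c=shot("wrist");s=shot("scene")
for n,z in(("lever_ball",.058),("push_pad",.038)):
    for d in spot_point(n,"wrist"):print(n,np.round(d["pixel"]),round(d["confidence"],2),at(c,d["pixel"][1],d["pixel"][0],z).round(4))
print(get_state()["time_s"],get_state()["wrist_force"])
cv2.imwrite("pics/both16.png",np.hstack([cv2.resize(c["frame"],(400,300)),cv2.resize(s["frame"][140:350,150:430],(400,300))])[:,:,::-1])
E
```

```text
lever_ball [223. 400.] 0.6 [ 0.6572 -0.0944  0.058 ]
push_pad [148. 402.] 0.93 [ 0.6583 -0.0215  0.038 ]
51.275 [ 0.04075351  0.29803427 -0.26934824]
```

View pics/both16.png

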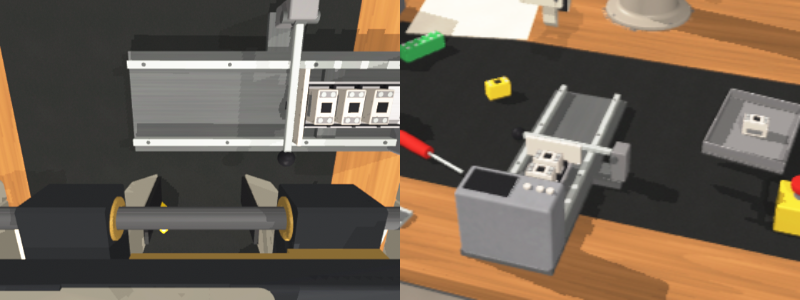

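The lever is level behind the push plate, with the ball at (285,158) in the left view. I'll make sure it's fully down with a light press on the ball from above.

```bash
python3 -c "
from h import *
go([.6565,-.0925,.055],90.4)"
```

```text
at [ 0.5365 -0.0565  0.4149] go [-0.184  0.598  1.005] turn [0. 0. 0.] rows 3.8
```

{"fn": "play_rows", "kwargs": {"plan": [[[-0.09, 0.3, 0], [0, 0, 0]], [[-0.184, 0.598, 0], [0, 0, 0]], [[-0.184, 0.598, 0.25], [0, 0, 0]], [[-0.184, 0.598, 0.5], [0, 0, 0]], [[-0.184, 0.598, 0.7], [0, 0, 0]]], "hand": 1}}

```text
time_s: 51.9
ee_pos: [0.6557, -0.0923, 0.2719]
orientation: [-179.9, -0.0, 90.4]
wrist_force: [-0.1, -0.2, 0.0]
grip_width: 0.106
gripper_force: 0.0
```

{"fn": "play_rows", "kwargs": {"plan": [[[0, 0, 0.04], [0, 0, 0]], [[0, 0, 0.08], [0, 0, 0]], [[0, 0, 0.1], [0, 0, 0]], [[0, 0, 0.12], [0, 0, 0]], [[0, 0, 0.12], [0, 0, 0]]]}}

```text
time_s: 52.52
ee_pos: [0.6554, -0.0919, 0.2516]
orientation: [180.0, 0.0, 90.4]
wrist_force: [0.5, -0.3, -0.1]
grip_width: 0.001
gripper_force: 0.0
```

{"fn": "play_rows", "kwargs": {"plan": [[[0, 0, 0.01], [0, 0, 0]], [[0, 0, 0.02], [0, 0, 0]], [[0, 0, 0.02], [0, 0, 0]]]}}

```text
time_s: 52.9
ee_pos: [0.6555, -0.092, 0.2479]
orientation: [179.9, 0.0, 90.4]
wrist_force: [-1.4, -0.4, 3.5]
grip_width: 0.007
gripper_force: 1.9
```

{"fn": "play_rows", "kwargs": {"plan": [[[0, 0, 0.01], [0, 0, 0]], [[0, 0, 0.01], [0, 0, 0]]]}}

```text
time_s: 53.15
ee_pos: [0.6555, -0.092, 0.2474]
orientation: [179.9, 0.0, 90.5]
wrist_force: [-4.1, 0.3, 13.0]
grip_width: 0.004
gripper_force: 6.5
```

{"fn": "play_rows", "kwargs": {"plan": [[[0, 0, -0.25], [0, 0, 0]], [[0, 0, -0.5], [0, 0, 0]], [[0, 0, -0.9], [0, 0, 0]], [[0, 0, -0.9], [0, 0, 0]], [[0, 0, -0.9], [0, 0, 0]]]}}

```text
time_s: 53.78
ee_pos: [0.6553, -0.0919, 0.4266]
orientation: [179.8, 0.0, 90.4]
wrist_force: [0.1, 0.8, -1.0]
grip_width: 0.003
gripper_force: 0.0
```

```bash
python3 -c "
from h import *
print(get_state()['wrist_force']);print(finish_job())"
```

```text
[ 0.13227648  0.77659843 -1.0031604 ]
the job is handed in; nothing more can be done
None
```

I've handed the job in at about 54 s: the tested module stands upright in the tray, the three untested modules stand in bays 0–2, the carriage is home against the head, and the lever is fully down behind the push plate; no verdict came back.

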